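Turn a screw eye home with a wooden spoon

TASK

One of the two screw eyes on the wooden hanging board is not screwed in all the way. Take the wooden spoon from its rest, slide its handle through that eye's loop and, using the spoon as a lever and never touching the eye with the gripper, turn the eye clockwise (seen from above) until it comes up firm against its stop. Then draw the spoon out and lay it back on its rest as it was, leaving the measuring cup, the jar and the screwdriver where they are.

Things in the scene. Friction and masses are not known exactly. Their poses are not given: they have to be found in the camera images.
- board: Brown wooden hanging board lying flat and fixed fast to the counter, 70 x 250 x 22 mm (x, y, z); origin at the centre of its underside, y along its length. Two upright steel screw eyes stand on its top face, on its long centre line, 150 mm apart.
- eye_seat: Fixed steel washer (24 mm across, 3 mm thick) on the board's top, with the LOOSE screw eye on it, at either end of the board. Origin on the eye's vertical turning axis, 22 mm above the counter. Its x axis is the way the loop's hole faces once the eye is home: along the board's x axis only within about 0.15 rad, so the stop must be felt.
- eye_loop (a point): Centre of the LOOSE eye's loop, on its turning axis, 64 mm above the counter. The loop is an upright steel ring: inner diameter 28 mm, wire 8 mm, outer 44 mm, on a 9 mm shank. x runs through the hole, y lies in the ring's plane, z up; it turns with the eye. At first the ring stands well askew, 0.7 to 1.2 rad anticlockwise from its stop; the finished eye's ring lies nearly along the board.
- eye (a joint): Turn of the loose eye, rad: 0 is home at its rigid stop, negative the turn still to go; grows clockwise seen from above. The thread drags with 0.2 N m (3 N at 70 mm), keeps the eye where it is left, and goes firm at the stop. The eye does not rise or sink. The handle is loose in the loop: it swings about 0.95 rad either side of the hole's axis before it bears on the ring and turns it.
- done_loop (a point): Centre of the loop of the other screw eye, alike in size and height, which is already home and cannot turn; x axis through its hole.
- spoon: Wooden spoon, 198 mm long, about 60 g. Origin on the axis of its round handle (13 mm thick) near the bowl, 11 mm from the centre of mass: a good place to grip. x points along the handle to its free end at +118 mm, z up. The bowl is a flat disc 52 mm across, 12 mm thick, centred at x = -54 mm, level with the axis. At first it lies on the rest, origin 40 mm above the counter, bowl towards the robot.
- spoon_tip (a point): The free end of the spoon's handle, 118 mm from the spoon's origin.
- handle_40 (a point): Point on the handle axis, 40 mm from the spoon's origin towards the handle's end.
- handle_60 (a point): Point on the handle axis, 60 mm from the spoon's origin towards the handle's end.
- handle_80 (a point): Point on the handle axis, 80 mm from the spoon's origin towards the handle's end.
- handle_100 (a point): Point on the handle axis, 100 mm from the spoon's origin towards the handle's end.
- rest: White spoon rest, fixed; base 180 x 70 x 8 mm (x, y, z), origin under its centre. A flat pad 34 mm high, x = -86 to -30 mm, carries the spoon's bowl; a forked post at x = +75 mm (14 mm thick; fork floor 33.5 mm high, prongs to 56, gap 18 wide below, 35 at the top) carries the handle. The lying spoon's origin is 40 mm above the counter right over the rest's origin, x axes alike.
- measuring_cup: Bystander: small aluminium measuring cup, 72 mm across, 32 mm high; origin at the centre of its underside.
- screw_jar: Bystander: squat glass jar with black cap, 72 mm across, 45 mm high; origin at the centre of its underside.
- screwdriver: Bystander: screwdriver lying on the counter, 190 mm long, x axis along it.
There are look-alikes about, which are no part of the job. There is more than one size of the spoon; the one meant has the size given above.

How it is judged:
On the way, in this order (a step that is already met when the one before it is completed fails the run):
1. the spoon's handle is through the loop of the loose eye, before the eye has been turned home (distance between any of handle_40, handle_60, handle_80, handle_100 and eye_loop below 0.02 m and angle between the x axis of spoon and the x axis of eye_loop, either way round below 1.2 rad and value of joint eye below -0.4 rad), for 0.1 s.
2. with the handle still through the loop, the eye is turned home against its stop (distance between any of handle_40, handle_60, handle_80, handle_100 and eye_loop below 0.02 m and angle between the x axis of spoon and the x axis of eye_loop, either way round below 1.2 rad and value of joint eye above -0.06 rad), for 0.1 s.
At the end, for the whole second after the job is handed in: The loose eye stands within 0.06 rad of its stop, and the spoon lies still on its rest, bowl on the pad and handle in the fork, its origin within 25 mm lengthwise and 15 mm sideways of its place and turned by less than 0.15 rad (value of joint eye above -0.06 rad and x of spoon in the frame of rest between -0.025 and 0.025 m and y of spoon in the frame of rest between -0.015 and 0.015 m and z of spoon in the frame of rest between 0.033 and 0.048 m and x of spoon_tip in the frame of rest above 0.08 m and angle between the x axis of spoon and the x axis of rest, either way round below 0.15 rad and z of spoon_tip in the frame of rest between 0.03 and 0.05 m and linear speed of spoon below 0.02 m/s); the robot touches nothing.
It fails at once if the gripper's fingers touch the loose eye (more than 2 N) (contact force between the fingers and eye_seat above 2 N).
It fails at once if the measuring cup, jar or screwdriver is shifted by more than 30 mm (distance of any of measuring_cup, screw_jar, screwdriver from where it was at the start of the episode above 0.03 m).
It also fails if it takes over 54 s, if anything falls off the work surface, if the arm or the gripper's body presses on something with over 40 N, if the wrist force passes 120 N, or if a joint passes its speed limit or range.

ROBOT

A 7-joint arm with a two-finger parallel gripper is mounted at the origin on the work surface. World frame = base frame: x ahead of the robot, y to its left, z up, the work surface at z = 0. Lengths are in m, angles in rad, forces in N, time in s.
With the tool pointing down it reaches from about 0.425 to 0.875 m from the base axis. Payload 4.7 kg.
Tool frame: the origin (TCP) lies at the very end of the fingers, on their centre line; the grasp point (between the pads) lies 19 mm behind it; z points along the fingers, y is the direction in which the jaws open and shut (so a half turn about z gives the same grasp; the last joint's range is limited). The gripper opens to 87 mm and grips with 3 to 60 N. Pads are 19 mm wide; open, the fingers measure 117 mm over their backs; the gripper's body (75 mm by 190 mm) begins 51 mm behind the grasp point.
Start: joints at [-1.145, 0.321, -0.07, 1.45, 0.023, 1.371, -0.057], TCP at [0.26, 0.596, 0.223] pointing down, gripper open.
Joint ranges: [-2.86, 2.86], [-0.3, 2.09], [-1.38, 1.24], [0.06, 2.45], [-1.56, 4.7], [0.09, 2.05], [-2.69, 2.69]. Speed limits (rad/s): [2.57, 2.57, 3.14, 3.14, 3.14, 3.14, 3.14].

INTERFACE

Orientations are given as a rotation vector (axis times angle).
In Python, from bench import ctrl, get_image, camera_info gives the robot as it stands.
- The arm moves only by the tool carry_out, never from a script. Its argument "commands" is a list of rows, each an object of numbers: "tx", "ty", "tz": the shift along the tool's x, y, z in m; "rx", "ry", "rz": the turn, a rotation vector about the tool's x, y, z in rad; "jaw": the opening, from 0 (shut) to 1 (fully open). In form: [{"tx": .., "ty": .., "tz": .., "rx": .., "ry": .., "rz": .., "jaw": ..}, ...]. A call has 1 to 12 rows; each row is the pose to reach, as a shift and turn from the pose commanded when the call began, along the tool's axes at that moment; what a row does not reach only later rows make up. A row lasts 1/8 s, in which the tool goes at most 62.5 mm and 10.7 degrees, less where a joint would pass 70% of its speed; a pose out of reach is approached as far as the arm can. A call with a gripper value outside its range is refused whole. The fingers move at their own pace and stop on an object; "grip_force" is the grip in N (left out, the last holds). Time passes only in rows, so rows that repeat a pose let the fingers close. It gives the time, the measured TCP pose, the force and the opening at its end, in the units of the state.
- ctrl.get_state(): the state, without advancing time (a new reading comes with each control period).
- get_image(name): name is "side" or "top" or "wrist"; returns the picture (384x512x3 uint8, red, green, blue); there is no depth.
- camera_info(name): a dict with "intrinsics" (3x3 intrinsics, pixels), "R" (3x3) and "t" (3): a world point X has camera coordinates R X + t. Camera axes: x right, y down, z forward; pixel columns grow to the right and rows downward; lengths in m; the calibration is good to about 2 mm. A picture is of the moment at which its call begins: read the wrist's pose just before it. camera_info takes no time and is no camera call; for the wrist camera it gives the pose at the moment of the call.
- ctrl.close_job(): hands the job in, once; it reports no verdict.
The state is a dict: "time": time; "joint_positions": joint angles; "qd": joint speeds; "joint_torque": joint torques, N m; "position": TCP position; "tool_rot": TCP orientation; "ft_force": force on the tool from outside, world axes, zero at the start; "torque": the same for the moment, N m; "grip_width": opening from 0.0 (shut) to 1.0 (fully open).
Only numpy, scipy, OpenCV 4.12 (cv2) and the standard library are available. Lean on these libraries where they do the work, as an engineer would, in place of code of your own. Each camera call takes 0.05 s, during which the arm holds its last target.

## Working session

There is one attempt and no reset: what is moved stays moved. The work goes in short steps, Python scripts to look and compute and a tool call to move; the robot and the scene stay as the last step left them, time stands still between calls to the robot, and variables do not carry over. Pictures are saved under pics/ and viewed, and the job is handed in when it is done.

Besides the shell and the picture viewer there is one more tool, called after "Request:" as name(argument=value, ...), one argument or row to a line, values as JSON. carry_out: Moves the arm, as the interface text tells. Its arguments: {"type":"object","properties":{"commands":{"type":"array"},"grip_force":{"type":"number"}},"required":["commands"]}

```bash
mkdir -p pics; ls; python3 - <<'E'
from bench import ctrl,get_image,camera_info
import cv2
s=ctrl.get_state();print(s)
for n in ("top","side"):
    cv2.imwrite(f"pics/{n}0.png",cv2.cvtColor(get_image(n),cv2.COLOR_RGB2BGR))
    print(n,camera_info(n))
E
```

```text
pics
{'time': 0.0, 'joint_positions': array([-1.14488885,  0.32182699, -0.07004682,  1.45168642,  0.02262515,
        1.37082126, -0.05694039]), 'qd': array([-0.00098351, -0.00104178,  0.00012561,  0.00033364, -0.00126971,
       -0.00181894, -0.00193725]), 'joint_torque': array([-7.27482784e-04, -4.91286421e+01, -4.04052073e-01, -3.12535679e+01,
       -6.38427003e-02,  4.36849322e-02,  1.75573859e-04]), 'position': array([0.26002229, 0.59510509, 0.22145292]), 'tool_rot': array([-6.42312415e-01, -3.07495795e+00,  3.04392279e-03]), 'ft_force': array([ 0.19564879, -0.23874595, -0.60596082]), 'torque': array([ 0.00045866,  0.05518469, -0.04626649]), 'grip_width': 0.9958541266409218}
top {'intrinsics': array([[452.91038517,   0.        , 258.28861652],
       [  0.        , 452.91038517, 192.71869556],
       [  0.        ,   0.        ,   1.        ]]), 'R': array([[-0.07021984, -0.99753079,  0.00122442],
       [-0.96762797,  0.06781647, -0.24309881],
       [ 0.24241552, -0.01825514, -0.97000076]]), 't': array([0.02858703, 0.56696023, 1.09230423])}
side {'intrinsics': array([[478.94912501,   0.        , 247.59186439],
       [  0.        , 478.94912501, 191.08394863],
       [  0.        ,   0.        ,   1.        ]]), 'R': array([[ 0.75046126, -0.66074629, -0.01490761],
       [-0.5053459 , -0.55913182, -0.65726489],
       [ 0.42595001,  0.50078534, -0.7535122 ]]), 't': array([-0.41747912,  0.33208933,  0.95232135])}
```

View pics/top0.png

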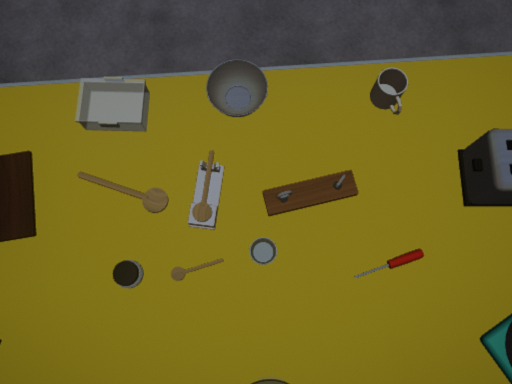

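View pics/side0.png

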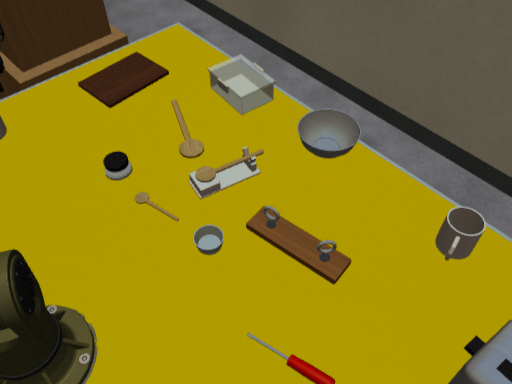

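```bash
python3 - <<'E'
import cv2
t=cv2.imread("pics/top0.png");s=cv2.imread("pics/side0.png")
def crop(im,x0,y0,w,h,k,n):
    c=cv2.resize(im[y0:y0+h,x0:x0+w],None,fx=k,fy=k,interpolation=cv2.INTER_CUBIC)
    c=cv2.convertScaleAbs(c,alpha=1.5)
    for i in range(0,w,10):
        cv2.putText(c,str(x0+i),(i*k,8),0,.3,(255,255,255),1) ;cv2.line(c,(i*k,10),(i*k,14),(255,255,255),1)
    for i in range(0,h,10): cv2.putText(c,str(y0+i),(0,i*k),0,.3,(255,255,255),1)
    cv2.imwrite(n,c)
crop(t,180,145,60,90,6,"pics/a.png")
crop(t,255,165,110,55,7,"pics/b.png")
crop(s,240,195,115,85,6,"pics/c.png")
crop(s,180,140,90,60,8,"pics/d.png")
E
```

```text
(no output)
```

View pics/a.png

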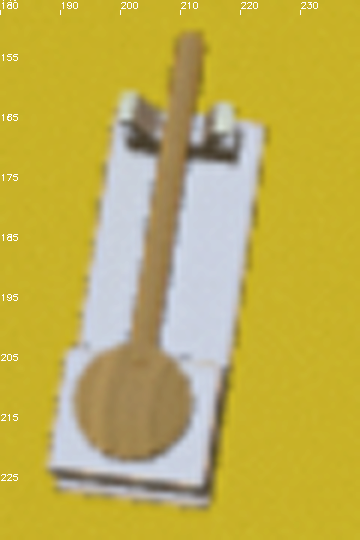

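View pics/b.png

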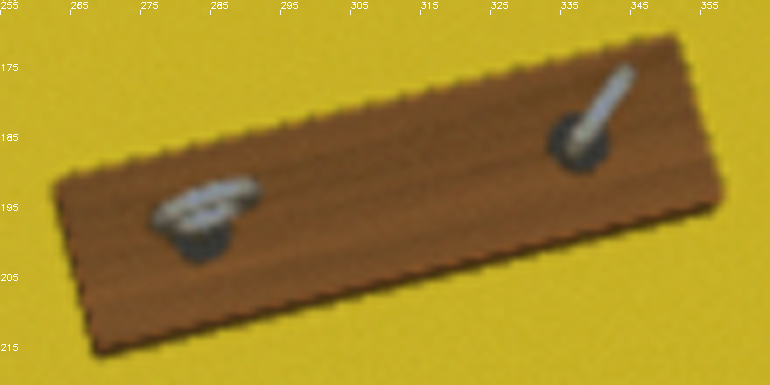

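View pics/c.png

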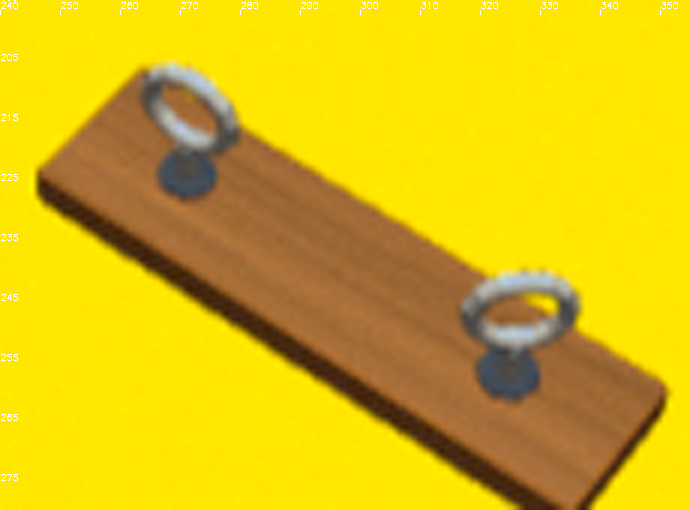

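View pics/d.png

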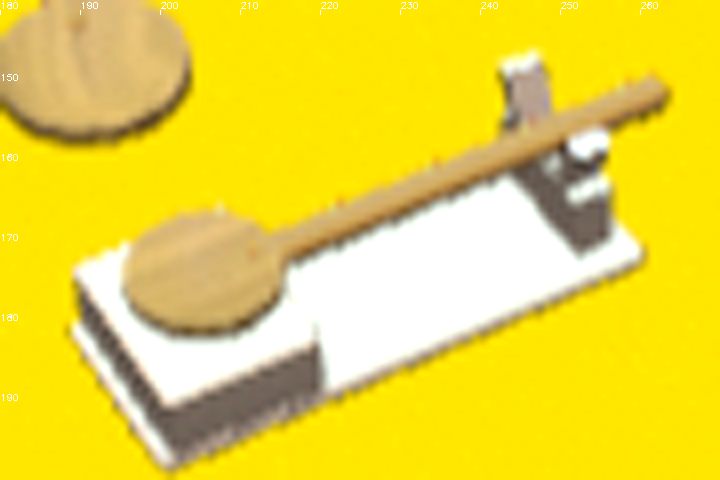

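```bash
cat > h.py <<'E'
import numpy as np, cv2
from bench import ctrl,get_image,camera_info
from scipy.spatial.transform import Rotation as Ro
def ray(n,uv,z,ci=None):
    c=ci or camera_info(n);K=c["intrinsics"];R=c["R"];t=c["t"]
    d=R.T@np.linalg.inv(K)@np.array([*uv,1.]);o=-R.T@t
    return o+d*(z-o[2])/d[2]
def proj(n,X,ci=None):
    c=ci or camera_info(n);p=(c["R"]@np.atleast_2d(X).T).T+c["t"];p=p@c["intrinsics"].T
    return p[:,:2]/p[:,2:]
E
python3 - <<'E'
from h import *
T=lambda u,v,z:ray("top",(u,v),z)
S=lambda u,v,z:ray("side",(u,v),z)
p=lambda n,x:print(n,np.round(x,4))
# crop a: k=6 origin 180,145 ; b: k=7 255,165; c: k=6 240,195; d k=8 180,140
a=lambda x,y,z:T(180+x/6,145+y/6,z)
b=lambda x,y,z:T(255+x/7,165+y/7,z)
c=lambda x,y,z:S(240+x/6,195+y/6,z)
d=lambda x,y,z:S(180+x/8,140+y/8,z)
p("bowl top",a(133,402,.046));p("bowl side",d(204,273,.046))
p("tip top",a(189,33,.044));p("tip side",d(655,92,.042))
p("rest base corners top",[a(118,112,.008),a(266,123,.008)]);
p("pad corners top",[a(68,349,.034),a(229,366,.034),a(50,469,.034),a(210,487,.034)])
p("pad corners side",[d(76,271,.034),d(169,405,.034),d(318,345,.034),d(128,242,.034)])
p("board top",[b(53,182,.022),b(97,355,.022),b(722,205,.022),b(677,36,.022)])
p("board side",[c(38,172,.022),c(145,68,.022),c(665,392,.022)])
p("washerL",[b(200,240,.025),c(187,172,.025)])
p("washerR",[b(578,143,.025),c(508,374,.025)])
p("loopL ctr side",c(190,108,.064))
p("loopR ctr side",c(520,310,.064))
p("loopR top ends",[b(628,75,.064),b(583,140,.064)])
p("loopL top",[b(155,220,.064),b(258,190,.064)])
E
```

```text
bowl top [0.5323 0.1371 0.046 ]
bowl side [0.5336 0.1344 0.046 ]
tip top [0.6995 0.1055 0.044 ]
tip side [0.6973 0.1019 0.042 ]
rest base corners top [[0.6765 0.1427 0.008 ]
 [0.6665 0.0753 0.008 ]]
pad corners top [[0.5606 0.1659 0.034 ]
 [0.548  0.0958 0.034 ]
 [0.5078 0.1755 0.034 ]
 [0.495  0.1067 0.034 ]]
pad corners side [[0.5098 0.1722 0.034 ]
 [0.497  0.1069 0.034 ]
 [0.5473 0.0952 0.034 ]
 [0.53   0.1713 0.034 ]]
board top [[ 0.5835 -0.0239  0.022 ]
 [ 0.5151 -0.0356  0.022 ]
 [ 0.5566 -0.2781  0.022 ]
 [ 0.6248 -0.2691  0.022 ]]
board side [[ 0.5185 -0.0389  0.022 ]
 [ 0.5859 -0.0282  0.022 ]
 [ 0.6239 -0.2714  0.022 ]]
washerL [[ 0.5561 -0.0779  0.025 ]
 [ 0.5607 -0.0799  0.025 ]]
washerR [[ 0.584  -0.2254  0.025 ]
 [ 0.5848 -0.2283  0.025 ]]
loopL ctr side [ 0.5617 -0.0793  0.064 ]
loopR ctr side [ 0.5864 -0.2272  0.064 ]
loopR top ends [[ 0.5989 -0.2391  0.064 ]
 [ 0.5751 -0.2196  0.064 ]]
loopL top [[ 0.5558 -0.0591  0.064 ]
 [ 0.5645 -0.0979  0.064 ]]
```

```bash
cat >> h.py <<'E'
def ringpts(c,psi,r=.018,n=60):
    th=np.linspace(0,2*np.pi,n);y=np.array([-np.sin(psi),np.cos(psi),0]);z=np.array([0,0,1.])
    return np.array(c)+r*(np.cos(th)[:,None]*y+np.sin(th)[:,None]*z)
E
python3 - <<'E'
from h import *
from scipy.optimize import least_squares
# ring silhouette (wire) segmentation per camera: grey low-saturation bright pixels near
out=[]
for name,psis in (("R",(.75,.88,1.0,1.15)),):
  for psi in psis:
    row=[]
    for n,x0,y0,w,h in (("side",305,232,45,40),("top",325,165,35,35)):
        im=cv2.imread(f"pics/{n}0.png")
        k=8;c=cv2.resize(im[y0:y0+h,x0:x0+w],None,fx=k,fy=k,interpolation=cv2.INTER_CUBIC)
        for r in (.014,.022):
            p=(proj(n,ringpts((.584,-.227,.064),psi,r))+.5-(x0,y0))*k
            cv2.polylines(c,[np.int32(p)],True,(0,0,255) if r<.02 else (0,255,0),1)
        row.append(cv2.resize(c,(280,240)))
    out.append(np.hstack(row))
g=np.vstack([np.hstack(out[:2]),np.hstack(out[2:])])
g=cv2.resize(g,(800,480*800//1120*1));cv2.imwrite("pics/fit.png",g)
E
```

```text
(no output)
```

View pics/fit.png

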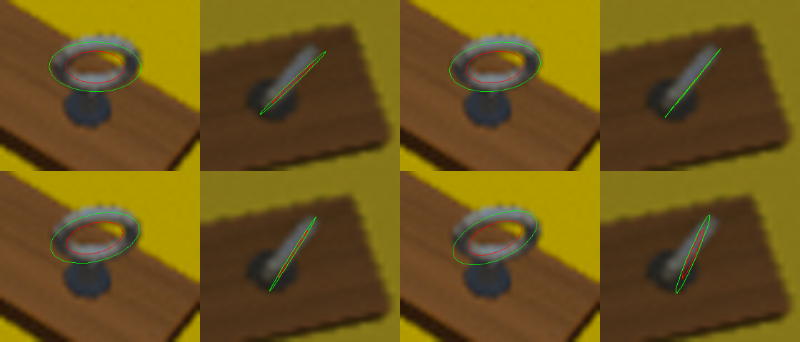

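```bash
cat >> h.py <<'E'
def rel(pos,psi,start=None,tilt=None):
    """rel command to reach TCP pos with tool x at yaw psi, tool down; start=(p,Rmat)"""
    if start is None:
        s=ctrl.get_state();start=(s["position"],Ro.from_rotvec(s["tool_rot"]).as_matrix())
    p0,R0=start
    Rt=Rd(psi)
    d=R0.T@(np.array(pos)-p0);r=Ro.from_matrix(R0.T@Rt).as_rotvec()
    return np.round(np.r_[d,r],4)
def Rd(psi):
    return np.array([[np.cos(psi),np.sin(psi),0],[np.sin(psi),-np.cos(psi),0],[0,0,-1.]])
E
python3 - <<'E'
from h import *
# first half: mid pose
print(rel((.5855,.1255,.12),-.19)); print(rel((.45,.36,.2),1.27))
E
```

```text
[-4.8630e-01 -3.0000e-01  1.0210e-01 -2.0000e-04  2.5000e-03  2.9198e+00]
[-2.6830e-01 -1.3940e-01  2.1800e-02 -1.4000e-03  1.3000e-03  1.4598e+00]
```

Request:
carry_out(
  commands=[
    {"tx": -0.03, "ty": -0.015, "tz": 0.0, "rz": 0.13},
    {"tx": -0.07, "ty": -0.035, "tz": 0.0, "rz": 0.29},
    {"tx": -0.11, "ty": -0.055, "tz": 0.0, "rz": 0.45},
    {"tx": -0.15, "ty": -0.075, "tz": 0.0, "rz": 0.61},
    {"tx": -0.18, "ty": -0.09, "tz": 0.0, "rz": 0.77},
    {"tx": -0.21, "ty": -0.11, "tz": 0.0, "rz": 0.93},
    {"tx": -0.24, "ty": -0.13, "tz": 0.0, "rz": 1.09},
    {"tx": -0.27, "ty": -0.15, "tz": 0.0, "rz": 1.25},
    {"tx": -0.3, "ty": -0.17, "tz": 0.0, "rz": 1.41},
    {"tx": -0.33, "ty": -0.19, "tz": 0.0, "rz": 1.57},
    {"tx": -0.36, "ty": -0.21, "tz": 0.0, "rz": 1.73},
    {"tx": -0.39, "ty": -0.23, "tz": 0.0, "rz": 1.89},
  ],
)

```text
invalid input
```

```bash
python3 - <<'E'
from h import *
s=ctrl.get_state();print(s["time"],s["joint_positions"],s["position"])
print(rel((.5855,.1255,.14),-.19))
E
```

```text
0.1 [-1.14490946  0.32173122 -0.07009365  1.45155876  0.0225807   1.37081201
 -0.05690918] [0.25999265 0.59518859 0.22157953]
[-4.8630e-01 -3.0000e-01  8.2100e-02 -2.0000e-04  2.5000e-03  2.9198e+00]
```

Request:
carry_out(
  commands=[
    {"tx": -0.03, "ty": -0.015, "tz": 0.0, "rx": 0, "ry": 0, "rz": 0.13, "jaw": 1},
    {"tx": -0.07, "ty": -0.035, "tz": 0.0, "rx": 0, "ry": 0, "rz": 0.29, "jaw": 1},
    {"tx": -0.11, "ty": -0.055, "tz": 0.0, "rx": 0, "ry": 0, "rz": 0.45, "jaw": 1},
    {"tx": -0.15, "ty": -0.075, "tz": 0.0, "rx": 0, "ry": 0, "rz": 0.61, "jaw": 1},
    {"tx": -0.18, "ty": -0.09, "tz": 0.0, "rx": 0, "ry": 0, "rz": 0.77, "jaw": 1},
    {"tx": -0.21, "ty": -0.11, "tz": 0.0, "rx": 0, "ry": 0, "rz": 0.93, "jaw": 1},
    {"tx": -0.24, "ty": -0.13, "tz": 0.0, "rx": 0, "ry": 0, "rz": 1.09, "jaw": 1},
    {"tx": -0.27, "ty": -0.15, "tz": 0.0, "rx": 0, "ry": 0, "rz": 1.25, "jaw": 1},
    {"tx": -0.3, "ty": -0.17, "tz": 0.0, "rx": 0, "ry": 0, "rz": 1.41, "jaw": 1},
    {"tx": -0.33, "ty": -0.19, "tz": 0.0, "rx": 0, "ry": 0, "rz": 1.57, "jaw": 1},
    {"tx": -0.36, "ty": -0.21, "tz": 0.0, "rx": 0, "ry": 0, "rz": 1.73, "jaw": 1},
    {"tx": -0.39, "ty": -0.23, "tz": 0.0, "rx": 0, "ry": 0, "rz": 1.89, "jaw": 1},
  ],
  grip_force=40,
)

```text
time: 1.6
position: [0.5258, 0.2277, 0.2222]
tool_rot: [-2.872, -1.273, 0.001]
ft_force: [0.1, -0.5, 0.9]
grip_width: 0.997
```

```bash
python3 - <<'E'
from h import *
s=ctrl.get_state();print(s["time"],s["joint_positions"],s["position"])
print(rel((.5855,.1255,.14),-.19))
E
```

```text
1.6 [-0.79105962  0.15890784  0.37703557  1.66162708 -0.06005509  1.33302396
 -1.14032311] [0.52579477 0.22768834 0.22220088]
[-3.5600e-02  1.1290e-01  8.2200e-02 -0.0000e+00  6.0000e-04  1.0246e+00]
```

Request:
carry_out(
  commands=[
    {"tx": -0.005, "ty": 0.015, "tz": 0.01, "rx": 0, "ry": 0, "rz": 0.13, "jaw": 1},
    {"tx": -0.01, "ty": 0.03, "tz": 0.02, "rx": 0, "ry": 0, "rz": 0.27, "jaw": 1},
    {"tx": -0.015, "ty": 0.047, "tz": 0.03, "rx": 0, "ry": 0, "rz": 0.42, "jaw": 1},
    {"tx": -0.02, "ty": 0.063, "tz": 0.04, "rx": 0, "ry": 0, "rz": 0.57, "jaw": 1},
    {"tx": -0.025, "ty": 0.08, "tz": 0.05, "rx": 0, "ry": 0, "rz": 0.72, "jaw": 1},
    {"tx": -0.03, "ty": 0.097, "tz": 0.065, "rx": 0, "ry": 0, "rz": 0.87, "jaw": 1},
    {"tx": -0.035, "ty": 0.11, "tz": 0.08, "rx": 0, "ry": 0, "rz": 0.98, "jaw": 1},
    {"tx": -0.0356, "ty": 0.1129, "tz": 0.0822, "rx": 0, "ry": 0, "rz": 1.025, "jaw": 1},
    {"tx": -0.0356, "ty": 0.1129, "tz": 0.0822, "rx": 0, "ry": 0, "rz": 1.025, "jaw": 1},
  ],
)

```text
time: 2.72
position: [0.5857, 0.1273, 0.1404]
tool_rot: [-3.128, 0.289, 0.0]
ft_force: [0.1, 0.6, -0.2]
grip_width: 0.997
```

```bash
python3 - <<'E'
from h import *
s=ctrl.get_state();print(s["time"],s["joint_positions"],s["position"])
ci=camera_info("wrist");im=get_image("wrist")
cv2.imwrite("pics/w1.png",cv2.cvtColor(im,cv2.COLOR_RGB2BGR))
import pickle;pickle.dump(ci,open("w1.pkl","wb"));print(ci)
print(rel((.5855,.1255,.021),-.19))
o=np.array([.5855,.1255,.04]);u=np.array([np.cos(-.19),np.sin(-.19),0])
print(proj("wrist",[o,o+.118*u,o-.054*u],ci))
E
```

```text
2.725 [-0.7174668   0.29058244  0.54664866  1.70489805 -0.16123214  1.19136484
 -1.88420633] [0.58570479 0.12730799 0.14039636]
{'intrinsics': array([[318.602727  ,   0.        , 255.64767701],
       [  0.        , 318.602727  , 189.55747097],
       [  0.        ,   0.        ,   1.        ]]), 'R': array([[-0.18508778, -0.98272132, -0.00114579],
       [-0.94729589,  0.17810521,  0.2662875 ],
       [-0.26148233,  0.05037196, -0.96389297]]), 't': array([0.23372504, 0.52143849, 0.4582805 ])}
[ 1.000e-04  2.400e-03  1.198e-01 -7.000e-04 -1.000e-04  6.900e-03]
[[257.95743671 189.32454782]
 [258.8554479   39.25932524]
 [257.61199105 247.05142216]]
```

View pics/w1.png

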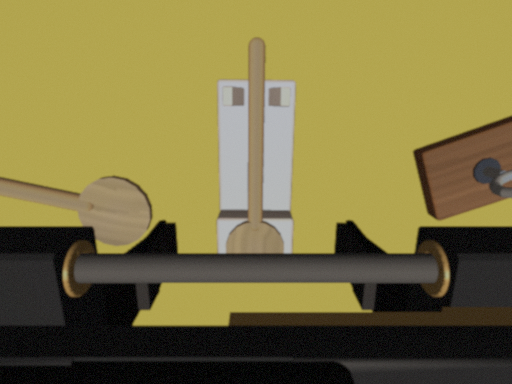

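Request:
carry_out(
  commands=[
    {"tx": 0, "ty": 0.001, "tz": 0.03, "rx": 0, "ry": 0, "rz": 0.005, "jaw": 1},
    {"tx": 0, "ty": 0.001, "tz": 0.06, "rx": 0, "ry": 0, "rz": 0.005, "jaw": 1},
    {"tx": 0, "ty": 0.001, "tz": 0.09, "rx": 0, "ry": 0, "rz": 0.005, "jaw": 0.8},
    {"tx": 0, "ty": 0.001, "tz": 0.11, "rx": 0, "ry": 0, "rz": 0.005, "jaw": 0.6},
    {"tx": 0, "ty": 0.001, "tz": 0.119, "rx": 0, "ry": 0, "rz": 0.005, "jaw": 0.4},
    {"tx": 0, "ty": 0.001, "tz": 0.119, "rx": 0, "ry": 0, "rz": 0.005, "jaw": 0.25},
    {"tx": 0, "ty": 0.001, "tz": 0.119, "rx": 0, "ry": 0, "rz": 0.005, "jaw": 0},
    {"tx": 0, "ty": 0.001, "tz": 0.119, "rx": 0, "ry": 0, "rz": 0.005, "jaw": 0},
    {"tx": 0, "ty": 0.001, "tz": 0.119, "rx": 0, "ry": 0, "rz": 0.005, "jaw": 0},
  ],
  grip_force=40,
)

```text
time: 3.9
position: [0.586, 0.1261, 0.022]
tool_rot: [-3.127, 0.298, -0.001]
ft_force: [0.5, -0.3, 0.2]
grip_width: 0.289
```

```bash
python3 - <<'E'
from h import *
s=ctrl.get_state();print(s["time"],s["position"],s["grip_width"]*.087,s["ft_force"], Ro.from_rotvec(s["tool_rot"]).as_matrix()[:,0])
E
```

```text
3.9 [0.58604862 0.12605605 0.02198525] 0.02517130735238984 [ 0.51816463 -0.27222796  0.17429714] [ 9.81967415e-01 -1.89048220e-01  8.75537720e-04]
```

Request:
carry_out(
  commands=[
    {"tx": 0, "ty": 0, "tz": 0, "rx": 0, "ry": 0, "rz": 0, "jaw": 0},
    {"tx": 0, "ty": 0, "tz": 0, "rx": 0, "ry": 0, "rz": 0, "jaw": 0},
    {"tx": 0, "ty": 0, "tz": 0, "rx": 0, "ry": 0, "rz": 0, "jaw": 0},
    {"tx": 0, "ty": 0, "tz": 0, "rx": 0, "ry": 0, "rz": 0, "jaw": 0},
  ],
  grip_force=40,
)

```text
time: 4.4
position: [0.5858, 0.126, 0.0216]
tool_rot: [-3.127, 0.298, -0.0]
ft_force: [0.1, 0.6, 1.6]
grip_width: 0.134
```

```bash
python3 - <<'E'
from h import *
s=ctrl.get_state();print(s["time"],s["position"],s["grip_width"]*.087,s["ft_force"], Ro.from_rotvec(s["tool_rot"]).as_matrix()[:,0])
E
```

```text
4.4 [0.58579539 0.12601472 0.02156953] 0.011663126920172549 [0.07572719 0.56837926 1.56073782] [ 9.81985373e-01 -1.88956737e-01  2.80863343e-04]
```

```bash
python3 - <<'E'
from h import *
print(rel((.475,-.32,.125),.75))
T=lambda u,v,z:ray("top",(u,v),z)
for u,v in ((355,277),(388,265),(422,253),(263,251)): print(T(u,v,.012))
E
```

```text
[-2.450e-02  4.589e-01 -1.036e-01 -1.000e-04 -4.000e-04 -9.401e-01]
[ 0.34112779 -0.24532999  0.012     ]
[ 0.36560658 -0.33452603  0.012     ]
[ 0.39022131 -0.42749163  0.012     ]
[ 0.42452996 -0.01355686  0.012     ]
```

Request:
carry_out(
  commands=[
    {"tx": 0, "ty": 0, "tz": -0.02, "rx": 0, "ry": 0, "rz": 0, "jaw": 0},
    {"tx": 0, "ty": 0, "tz": -0.05, "rx": 0, "ry": 0, "rz": 0, "jaw": 0},
    {"tx": 0, "ty": 0.02, "tz": -0.085, "rx": 0, "ry": 0, "rz": -0.02, "jaw": 0},
    {"tx": -0.002, "ty": 0.06, "tz": -0.104, "rx": 0, "ry": 0, "rz": -0.1, "jaw": 0},
    {"tx": -0.005, "ty": 0.11, "tz": -0.104, "rx": 0, "ry": 0, "rz": -0.2, "jaw": 0},
    {"tx": -0.008, "ty": 0.16, "tz": -0.104, "rx": 0, "ry": 0, "rz": -0.3, "jaw": 0},
    {"tx": -0.01, "ty": 0.21, "tz": -0.104, "rx": 0, "ry": 0, "rz": -0.4, "jaw": 0},
    {"tx": -0.013, "ty": 0.26, "tz": -0.104, "rx": 0, "ry": 0, "rz": -0.5, "jaw": 0},
    {"tx": -0.016, "ty": 0.31, "tz": -0.104, "rx": 0, "ry": 0, "rz": -0.6, "jaw": 0},
    {"tx": -0.019, "ty": 0.36, "tz": -0.104, "rx": 0, "ry": 0, "rz": -0.72, "jaw": 0},
    {"tx": -0.022, "ty": 0.41, "tz": -0.104, "rx": 0, "ry": 0, "rz": -0.85, "jaw": 0},
    {"tx": -0.0245, "ty": 0.4589, "tz": -0.1036, "rx": 0, "ry": 0, "rz": -0.94, "jaw": 0},
  ],
  grip_force=40,
)

```text
time: 5.9
position: [0.4745, -0.3218, 0.1263]
tool_rot: [2.921, 1.155, 0.002]
ft_force: [0.5, 0.1, -0.6]
grip_width: 0.137
```

Request:
carry_out(
  commands=[
    {"tx": 0, "ty": 0, "tz": 0, "rx": 0, "ry": 0, "rz": 0, "jaw": 0},
    {"tx": 0, "ty": 0, "tz": 0, "rx": 0, "ry": 0, "rz": 0, "jaw": 0},
  ],
)

```text
time: 6.15
position: [0.4751, -0.3196, 0.1255]
tool_rot: [-2.923, -1.149, -0.002]
ft_force: [-0.1, 0.4, -0.7]
grip_width: 0.136
```

```bash
cat > look.py <<'E'
from h import *
import sys,pickle
tag=sys.argv[1]
s=ctrl.get_state();R=Ro.from_rotvec(s["tool_rot"]).as_matrix();print(s["time"],s["position"],"yaw",np.arctan2(R[1,0],R[0,0]),"w",s["grip_width"],s["ft_force"],s["torque"],s["joint_positions"])
for n in sys.argv[2:]:
    ci=camera_info(n);im=get_image(n);cv2.imwrite(f"pics/{n}_{tag}.png",cv2.cvtColor(im,cv2.COLOR_RGB2BGR));pickle.dump(ci,open(f"pics/{n}_{tag}.pkl","wb"))
E
python3 look.py 2 wrist side top
```

```text
6.15 [ 0.47508646 -0.31960529  0.12551241] yaw 0.7489638444186395 w 0.1364264688378329 [-0.08800563  0.39046361 -0.73305966] [0.01498546 0.13489203 0.05271912] [-0.06242155  0.26578752  0.70642307  1.79163774 -0.18890307  1.15228224
 -0.11791785]
```

View pics/wrist_2.png

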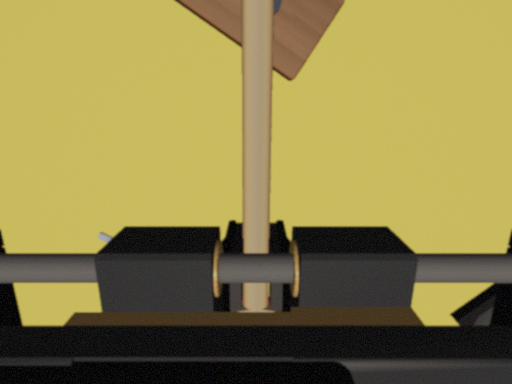

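View pics/side_2.png

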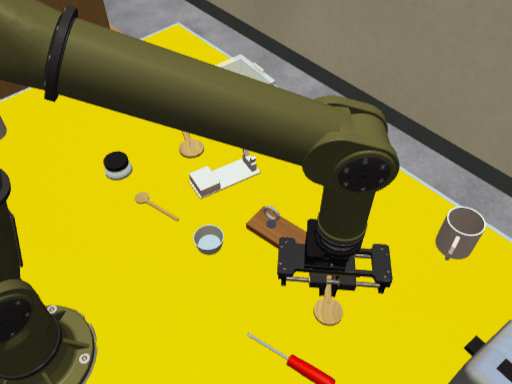

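```bash
python3 - <<'E'
from h import *
print(ray("side",(326.2,246.2),.064),ray("top",(340.2,180.6),.064))
print(ray("side",(240+187/6-.4,195+172/6-.4),.025),ray("side",(240+508/6-.4,195+374/6-.4),.025),ray("top",(255+578/7-.4,165+143/7-.4),.025))
def crop(n,x0,y0,w,h,k,ps,lab):
    im=cv2.imread(f"pics/{n}0.png")
    c=cv2.resize(im[y0:y0+h,x0:x0+w],None,fx=k,fy=k,interpolation=cv2.INTER_CUBIC);c=cv2.convertScaleAbs(c,alpha=1.3)
    for ctr,psi in ps:
        ci=camera_info(n);campos=-ci["R"].T@ci["t"]
        for r in (.014,.022):
            p=(proj(n,ringpts(ctr,psi,r))+.5-(x0,y0))*k
            cv2.polylines(c,[np.int32(p)],True,(0,0,255) if r<.02 else (0,255,0),1)
    return cv2.resize(c,(400,290))
ims=[]
for ps in ([((.5865,-.2262,.064),1.0)],[((.5865,-.2262,.064),.92)]):
    ims.append(np.hstack([crop("side",308,234,40,29,10,ps,""),crop("top",322,165,40,29,10,ps,"")]))
cv2.imwrite("pics/fit2.png",np.vstack(ims))
E
```

```text
[ 0.58654291 -0.22565325  0.064     ] [ 0.58655363 -0.22586333  0.064     ]
[ 0.56077689 -0.07845005  0.025     ] [ 0.58496599 -0.22699915  0.025     ] [ 0.58521761 -0.22447442  0.025     ]
```

View pics/fit2.png

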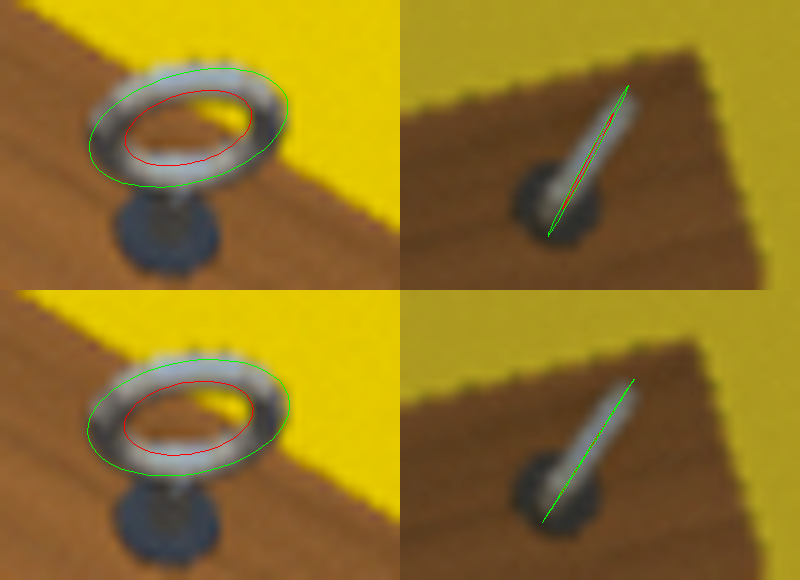

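```bash
python3 - <<'E'
from h import *
c=np.array([.5865,-.226]);p=.85;u=np.array([np.cos(p),np.sin(p)])
for d in(.15,.065): print(rel((*(c-d*u),.0456),p))
E
```

```text
[-0.0054  0.0229  0.0795 -0.0003 -0.001  -0.0977]
[ 0.0792  0.0147  0.0796 -0.0003 -0.001  -0.0977]
```

Request:
carry_out(
  commands=[
    {"tx": -0.003, "ty": 0.0115, "tz": 0.02, "rx": 0, "ry": 0, "rz": -0.05, "jaw": 0},
    {"tx": -0.0055, "ty": 0.023, "tz": 0.05, "rx": 0, "ry": 0, "rz": -0.098, "jaw": 0},
    {"tx": -0.0055, "ty": 0.023, "tz": 0.075, "rx": 0, "ry": 0, "rz": -0.098, "jaw": 0},
    {"tx": -0.0055, "ty": 0.023, "tz": 0.0795, "rx": 0, "ry": 0, "rz": -0.098, "jaw": 0},
    {"tx": -0.0055, "ty": 0.023, "tz": 0.0795, "rx": 0, "ry": 0, "rz": -0.098, "jaw": 0},
    {"tx": -0.0055, "ty": 0.023, "tz": 0.0795, "rx": 0, "ry": 0, "rz": -0.098, "jaw": 0},
  ],
  grip_force=40,
)

```text
time: 7.05
position: [0.4875, -0.3407, 0.0468]
tool_rot: [2.862, 1.292, 0.003]
ft_force: [0.7, -0.4, -1.5]
grip_width: 0.134
```

```bash
python3 look.py 3 side top;python3 - <<'E'
from h import *
import sys
a=cv2.imread("pics/side_3.png")[200:320,260:400];b=cv2.imread("pics/top_3.png")[150:270,300:440]
cv2.imwrite("pics/x3.png",cv2.convertScaleAbs(np.hstack([cv2.resize(i,(400,343),interpolation=cv2.INTER_CUBIC) for i in(a,b)]),alpha=1.4))
c=np.array([.5865,-.226]);p=.85;u=np.array([np.cos(p),np.sin(p)])
print(rel((*(c-.15*u),.0456),p))
E
```

```text
7.05 [ 0.48748923 -0.34074189  0.04679216] yaw 0.8483939391837114 w 0.13399732466548459 [ 0.65522654 -0.44425504 -1.46499035] [-0.11434685  0.06066666  0.02394528] [ 0.02311058  0.40718892  0.65739296  1.80580647 -0.28819135  1.02349952
  0.06985769]
[ 0.0017 -0.0012  0.001   0.0018 -0.0009 -0.0019]
```

View pics/x3.png

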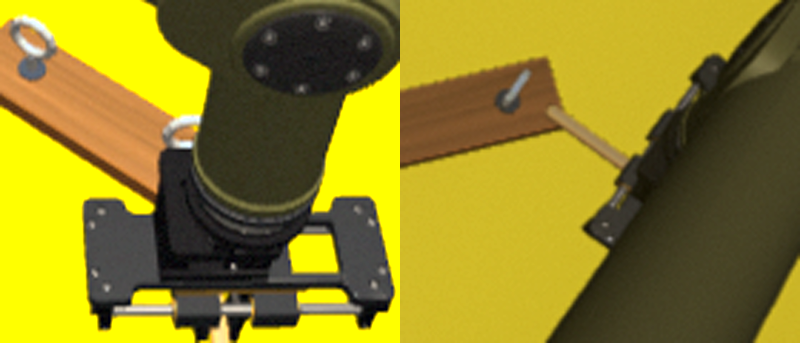

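Request:
carry_out(
  commands=[
    {"tx": 0.01, "ty": -0.001, "tz": 0.001, "rx": 0, "ry": 0, "rz": 0, "jaw": 0},
    {"tx": 0.02, "ty": -0.001, "tz": 0.001, "rx": 0, "ry": 0, "rz": 0, "jaw": 0},
    {"tx": 0.03, "ty": -0.001, "tz": 0.001, "rx": 0, "ry": 0, "rz": 0, "jaw": 0},
    {"tx": 0.04, "ty": -0.001, "tz": 0.001, "rx": 0, "ry": 0, "rz": 0, "jaw": 0},
    {"tx": 0.045, "ty": -0.001, "tz": 0.001, "rx": 0, "ry": 0, "rz": 0, "jaw": 0},
  ],
)

```text
time: 7.78
position: [0.5163, -0.3052, 0.0444]
tool_rot: [-2.862, -1.294, -0.0]
ft_force: [-0.2, 0.2, -0.5]
grip_width: 0.134
```

```bash
python3 look.py 4 side top;python3 - <<'E'
from h import *
import sys
a=cv2.imread("pics/side_4.png")[200:320,260:400];b=cv2.imread("pics/top_4.png")[160:230,310:390]
cv2.imwrite("pics/x4.png",cv2.convertScaleAbs(np.hstack([cv2.resize(i,(400,343),interpolation=cv2.INTER_CUBIC) for i in(a,b)]),alpha=1.4))
c=np.array([.5865,-.226]);p=.85;u=np.array([np.cos(p),np.sin(p)])
print(rel((*(c-.065*u),.0456),p))
E
```

```text
7.775 [ 0.51629883 -0.30522439  0.04435757] yaw 0.849146949941098 w 0.13398237275549948 [-0.19923187  0.17789355 -0.53209476] [-0.04680056  0.09933287 -0.01782663] [-0.03546894  0.41917672  0.64035223  1.79229095 -0.28876032  1.02514671
 -0.00655923]
[ 0.0412  0.0004 -0.0012 -0.0001 -0.0002 -0.0009]
```

View pics/x4.png

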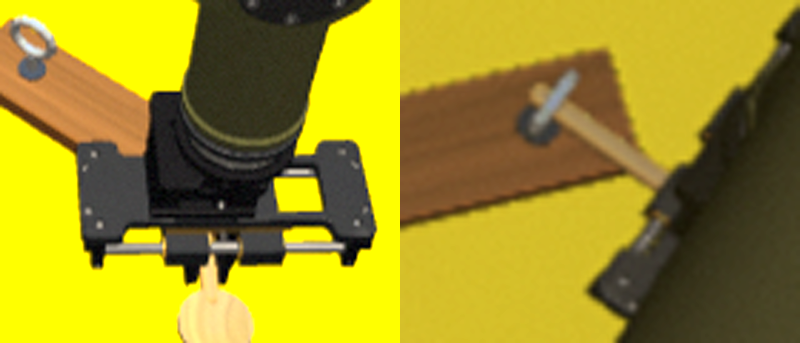

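Request:
carry_out(
  commands=[
    {"tx": 0.012, "ty": 0, "tz": -0.001, "rx": 0, "ry": 0, "rz": 0, "jaw": 0},
    {"tx": 0.024, "ty": 0, "tz": -0.001, "rx": 0, "ry": 0, "rz": 0, "jaw": 0},
    {"tx": 0.036, "ty": 0, "tz": -0.001, "rx": 0, "ry": 0, "rz": 0, "jaw": 0},
    {"tx": 0.041, "ty": 0, "tz": -0.001, "rx": 0, "ry": 0, "rz": 0, "jaw": 0},
    {"tx": 0.041, "ty": 0, "tz": -0.001, "rx": 0, "ry": 0, "rz": 0, "jaw": 0},
  ],
)

```text
time: 8.5
position: [0.5429, -0.275, 0.0454]
tool_rot: [-2.863, -1.294, 0.0]
ft_force: [0.2, 0.9, -1.0]
grip_width: 0.133
```

```bash
python3 look.py 5 top;python3 - <<'E'
from h import *
import sys
b=cv2.imread("pics/top_5.png")[160:230,310:390]
cv2.imwrite("pics/x5.png",cv2.convertScaleAbs(cv2.resize(b,(480,420),interpolation=cv2.INTER_CUBIC),alpha=1.4))
c=np.array([.5865,-.226])
s=ctrl.get_state();st=(s["position"],Ro.from_rotvec(s["tool_rot"]).as_matrix())
for p in np.arange(.75,-1.0,-.1):
    u=np.array([np.cos(p),np.sin(p)])
    print(round(p,2),rel((*(c-.065*u),.0456),p,st))
E
```

```text
8.5 [ 0.54294332 -0.27497855  0.04535295] yaw 0.8488568661251343 w 0.1334262492267456 [ 0.24861225  0.94316918 -0.99866096] [-0.04236234  0.11695499  0.04428753] [-0.08361193  0.43333094  0.62638938  1.7685487  -0.29055556  1.03355601
 -0.07259051]
0.75 [ 0.0016 -0.0062 -0.0002 -0.0001  0.0003  0.098 ]
0.65 [ 0.0025 -0.0126 -0.0002 -0.      0.0003  0.198 ]
0.55 [ 4.10e-03 -1.89e-02 -2.00e-04 -0.00e+00  4.00e-04  2.98e-01]
0.45 [ 6.30e-03 -2.50e-02 -2.00e-04 -0.00e+00  4.00e-04  3.98e-01]
0.35 [ 9.10e-03 -3.09e-02 -2.00e-04  0.00e+00  4.00e-04  4.98e-01]
0.25 [ 1.25e-02 -3.64e-02 -2.00e-04  0.00e+00  4.00e-04  5.98e-01]
0.15 [ 1.64e-02 -4.16e-02 -2.00e-04  0.00e+00  4.00e-04  6.98e-01]
0.05 [ 2.09e-02 -4.63e-02 -2.00e-04  1.00e-04  4.00e-04  7.98e-01]
-0.05 [ 2.57e-02 -5.06e-02 -2.00e-04  1.00e-04  4.00e-04  8.98e-01]
-0.15 [ 3.10e-02 -5.44e-02 -2.00e-04  1.00e-04  4.00e-04  9.98e-01]
-0.25 [ 3.660e-02 -5.770e-02 -2.000e-04  1.000e-04  3.000e-04  1.098e+00]
-0.35 [ 4.260e-02 -6.030e-02 -2.000e-04  1.000e-04  3.000e-04  1.198e+00]
-0.45 [ 4.870e-02 -6.240e-02 -2.000e-04  2.000e-04  3.000e-04  1.298e+00]
-0.55 [ 5.510e-02 -6.380e-02 -2.000e-04  2.000e-04  3.000e-04  1.398e+00]
-0.65 [ 6.150e-02 -6.460e-02 -2.000e-04  2.000e-04  3.000e-04  1.498e+00]
-0.75 [ 6.800e-02 -6.480e-02 -2.000e-04  2.000e-04  3.000e-04  1.598e+00]
-0.85 [ 7.450e-02 -6.430e-02 -2.000e-04  2.000e-04  3.000e-04  1.698e+00]
-0.95 [ 8.090e-02 -6.310e-02 -2.000e-04  3.000e-04  3.000e-04  1.798e+00]
```

View pics/x5.png

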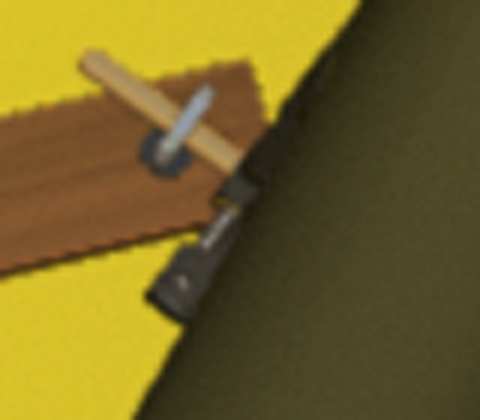

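Request:
carry_out(
  commands=[
    {"tx": 0.0016, "ty": -0.0062, "tz": 0, "rx": 0, "ry": 0, "rz": 0.1, "jaw": 0},
    {"tx": 0.0025, "ty": -0.0126, "tz": 0, "rx": 0, "ry": 0, "rz": 0.2, "jaw": 0},
    {"tx": 0.0041, "ty": -0.0189, "tz": 0, "rx": 0, "ry": 0, "rz": 0.3, "jaw": 0},
    {"tx": 0.0063, "ty": -0.025, "tz": 0, "rx": 0, "ry": 0, "rz": 0.4, "jaw": 0},
    {"tx": 0.0091, "ty": -0.0309, "tz": 0, "rx": 0, "ry": 0, "rz": 0.5, "jaw": 0},
    {"tx": 0.0125, "ty": -0.0364, "tz": 0, "rx": 0, "ry": 0, "rz": 0.6, "jaw": 0},
    {"tx": 0.0164, "ty": -0.0416, "tz": 0, "rx": 0, "ry": 0, "rz": 0.7, "jaw": 0},
    {"tx": 0.0209, "ty": -0.0463, "tz": 0, "rx": 0, "ry": 0, "rz": 0.8, "jaw": 0},
    {"tx": 0.0209, "ty": -0.0463, "tz": 0, "rx": 0, "ry": 0, "rz": 0.8, "jaw": 0},
  ],
  grip_force=50,
)

```text
time: 9.68
position: [0.5215, -0.2291, 0.0454]
tool_rot: [-3.141, -0.077, 0.0]
ft_force: [0.5, 0.1, -1.4]
grip_width: 0.128
```

```bash
cat > sw.py <<'E'
from h import *
c=np.array([.5865,-.226])
s=ctrl.get_state();st=(s["position"],Ro.from_rotvec(s["tool_rot"]).as_matrix())
p0=np.arctan2(st[1][1,0],st[1][0,0])
for p in np.arange(p0-.1,p0-.75,-.1):
    u=np.array([np.cos(p),np.sin(p)])
    print(round(p,2),rel((*(c-.065*u),.0456),p,st))
E
cat > crop.sh <<'E'
python3 look.py $1 top side; python3 - <<F
import cv2,numpy as np
b=cv2.imread("pics/top_$1.png")[160:230,310:390];a=cv2.imread("pics/side_$1.png")[220:290,290:370]
cv2.imwrite("pics/x$1.png",cv2.convertScaleAbs(np.hstack([cv2.resize(i,(400,350),interpolation=cv2.INTER_CUBIC) for i in (b,a)]),alpha=1.4))
F
E
bash crop.sh 6; python3 sw.py
```

```text
9.675 [ 0.52149607 -0.22912566  0.04544295] yaw 0.0489527584010065 w 0.12826936069599593 [ 0.47445183  0.0530376  -1.44461414] [-0.03276258  0.17533058  0.05956907] [-0.30260398  0.39125443  0.79805148  1.87090491 -0.3271905   1.01517278
 -0.88848304]
-0.05 [ 0.0003 -0.007  -0.0001  0.0004 -0.0002  0.1   ]
-0.15 [ 1.30e-03 -1.35e-02 -1.00e-04  4.00e-04 -2.00e-04  2.00e-01]
-0.25 [ 2.90e-03 -1.98e-02 -1.00e-04  4.00e-04 -2.00e-04  3.00e-01]
-0.35 [ 5.20e-03 -2.59e-02 -1.00e-04  3.00e-04 -2.00e-04  4.00e-01]
-0.45 [ 8.00e-03 -3.17e-02 -1.00e-04  3.00e-04 -2.00e-04  5.00e-01]
-0.55 [ 1.14e-02 -3.73e-02 -1.00e-04  3.00e-04 -2.00e-04  6.00e-01]
-0.65 [ 1.53e-02 -4.24e-02 -1.00e-04  3.00e-04 -3.00e-04  7.00e-01]
```

View pics/x6.png

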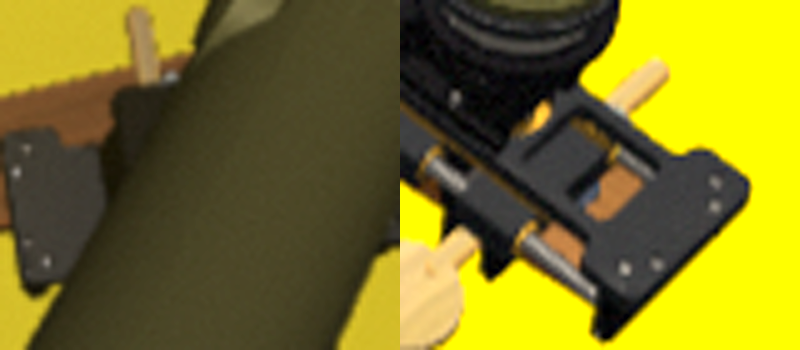

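Request:
carry_out(
  commands=[
    {"tx": 0.0003, "ty": -0.007, "tz": 0, "rx": 0, "ry": 0, "rz": 0.1, "jaw": 0},
    {"tx": 0.0008, "ty": -0.01, "tz": 0, "rx": 0, "ry": 0, "rz": 0.15, "jaw": 0},
    {"tx": 0.0013, "ty": -0.0135, "tz": 0, "rx": 0, "ry": 0, "rz": 0.2, "jaw": 0},
    {"tx": 0.0021, "ty": -0.0167, "tz": 0, "rx": 0, "ry": 0, "rz": 0.25, "jaw": 0},
    {"tx": 0.0029, "ty": -0.0198, "tz": 0, "rx": 0, "ry": 0, "rz": 0.3, "jaw": 0},
    {"tx": 0.004, "ty": -0.0229, "tz": 0, "rx": 0, "ry": 0, "rz": 0.35, "jaw": 0},
    {"tx": 0.0052, "ty": -0.0259, "tz": 0, "rx": 0, "ry": 0, "rz": 0.4, "jaw": 0},
    {"tx": 0.0066, "ty": -0.0288, "tz": 0, "rx": 0, "ry": 0, "rz": 0.45, "jaw": 0},
    {"tx": 0.008, "ty": -0.0317, "tz": 0, "rx": 0, "ry": 0, "rz": 0.5, "jaw": 0},
  ],
  grip_force=55,
)

```text
time: 10.9
position: [0.5279, -0.198, 0.0455]
tool_rot: [3.061, -0.705, -0.0]
ft_force: [-0.0, 0.3, -0.8]
grip_width: 0.131
```

```bash
bash crop.sh 7; python3 sw.py
```

```text
10.9 [ 0.52790688 -0.19800787  0.0455453 ] yaw -0.4528049794449868 w 0.13129425955713955 [-0.04479392  0.28976693 -0.81699399] [-0.08831221  0.23466043  0.1299349 ] [-0.44032293  0.41036179  0.89884368  1.88730404 -0.37386565  1.02215274
 -1.40585083]
-0.55 [ 0.0002 -0.0064 -0.0001  0.0005 -0.0001  0.1   ]
-0.65 [ 1.20e-03 -1.28e-02 -1.00e-04  5.00e-04 -1.00e-04  2.00e-01]
-0.75 [ 2.80e-03 -1.91e-02 -1.00e-04  5.00e-04 -1.00e-04  3.00e-01]
-0.85 [ 5.00e-03 -2.52e-02 -1.00e-04  5.00e-04 -1.00e-04  4.00e-01]
-0.95 [ 7.90e-03 -3.11e-02 -1.00e-04  4.00e-04 -2.00e-04  5.00e-01]
-1.05 [ 1.13e-02 -3.66e-02 -1.00e-04  4.00e-04 -2.00e-04  6.00e-01]
-1.15 [ 1.52e-02 -4.18e-02 -1.00e-04  4.00e-04 -2.00e-04  7.00e-01]
```

View pics/x7.png

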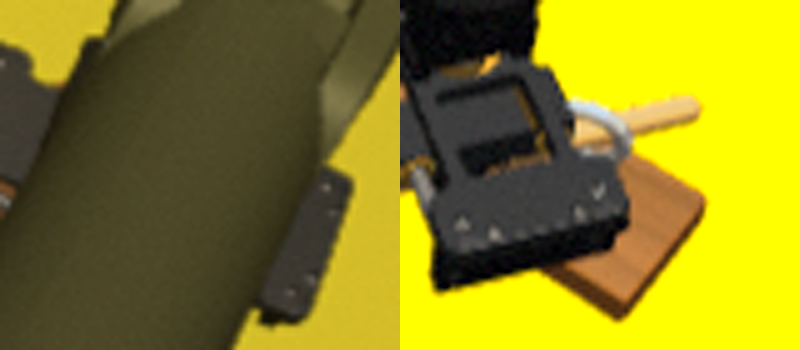

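Request:
carry_out(
  commands=[
    {"tx": 0.0001, "ty": -0.0032, "tz": 0, "rx": 0, "ry": 0, "rz": 0.05, "jaw": 0},
    {"tx": 0.0002, "ty": -0.0064, "tz": 0, "rx": 0, "ry": 0, "rz": 0.1, "jaw": 0},
    {"tx": 0.0007, "ty": -0.0096, "tz": 0, "rx": 0, "ry": 0, "rz": 0.15, "jaw": 0},
    {"tx": 0.0012, "ty": -0.0128, "tz": 0, "rx": 0, "ry": 0, "rz": 0.2, "jaw": 0},
    {"tx": 0.0012, "ty": -0.0128, "tz": 0, "rx": 0, "ry": 0, "rz": 0.2, "jaw": 0},
  ],
  grip_force=55,
)

```text
time: 11.62
position: [0.5348, -0.1866, 0.0455]
tool_rot: [2.977, -1.004, 0.0]
ft_force: [0.1, -0.7, -1.1]
grip_width: 0.133
```

```bash
bash crop.sh 8; python3 sw.py
```

```text
11.625 [ 0.53484413 -0.18660861  0.04549137] yaw -0.6504629503013004 w 0.13255792662425708 [ 0.06595875 -0.66257456 -1.11598502] [-0.01800825  0.20041999  0.05104413] [-0.48829602  0.43198554  0.9367109   1.88172375 -0.40372417  1.03073772
 -1.60327071]
-0.75 [ 0.0003 -0.0064 -0.0001 -0.0001 -0.0003  0.1   ]
-0.85 [ 1.20e-03 -1.28e-02 -1.00e-04 -1.00e-04 -3.00e-04  2.00e-01]
-0.95 [ 2.90e-03 -1.91e-02 -1.00e-04 -1.00e-04 -3.00e-04  3.00e-01]
-1.05 [ 5.10e-03 -2.52e-02 -1.00e-04 -1.00e-04 -3.00e-04  4.00e-01]
-1.15 [ 7.90e-03 -3.11e-02 -1.00e-04 -1.00e-04 -3.00e-04  5.00e-01]
-1.25 [ 1.13e-02 -3.66e-02 -1.00e-04 -1.00e-04 -3.00e-04  6.00e-01]
-1.35 [ 1.52e-02 -4.18e-02 -1.00e-04 -2.00e-04 -3.00e-04  7.00e-01]
```

View pics/x8.png

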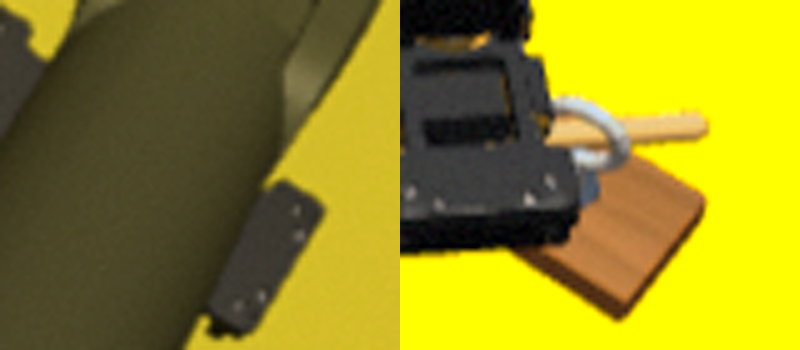

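Request:
carry_out(
  commands=[
    {"tx": 0.0001, "ty": -0.0032, "tz": 0, "rx": 0, "ry": 0, "rz": 0.05, "jaw": 0},
    {"tx": 0.0003, "ty": -0.0064, "tz": 0, "rx": 0, "ry": 0, "rz": 0.1, "jaw": 0},
    {"tx": 0.0003, "ty": -0.0064, "tz": 0, "rx": 0, "ry": 0, "rz": 0.1, "jaw": 0},
  ],
)

```text
time: 12.1
position: [0.5391, -0.1816, 0.0455]
tool_rot: [2.923, -1.152, 0.001]
ft_force: [0.1, 0.4, -0.1]
grip_width: 0.133
```

```bash
bash crop.sh 9
```

```text
12.1 [ 0.53907083 -0.18157688  0.04550568] yaw -0.7508340834907304 w 0.13326477141096874 [ 0.12593172  0.41791134 -0.12694438] [-0.11538242  0.13519503  0.12537266] [-0.50973341  0.44578411  0.95519439  1.87641029 -0.42106627  1.03646405
 -1.70130704]
```

Request:
carry_out(
  commands=[
    {"tx": 0.0001, "ty": -0.0032, "tz": 0, "rx": 0, "ry": 0, "rz": 0.05, "jaw": 0},
    {"tx": 0.0001, "ty": -0.0032, "tz": 0, "rx": 0, "ry": 0, "rz": 0.05, "jaw": 0},
  ],
)

```text
time: 12.45
position: [0.5412, -0.1794, 0.0455]
tool_rot: [2.893, -1.225, 0.0]
ft_force: [-0.8, -0.6, -0.7]
grip_width: 0.13
```

```bash
bash crop.sh 10;python3 sw.py|head -3
```

```text
12.45 [ 0.54117599 -0.17938362  0.0454996 ] yaw -0.8009590642365089 w 0.13007124878406154 [-0.82857717 -0.63888951 -0.74266616] [-0.23074413  0.21802666  0.09751106] [-0.51957781  0.45342633  0.96434192  1.87320036 -0.43002561  1.03989893
 -1.74963287]
-0.9 [ 0.0004 -0.0066 -0.0001  0.0001 -0.0002  0.1   ]
-1.0 [ 1.4e-03 -1.3e-02 -1.0e-04  1.0e-04 -2.0e-04  2.0e-01]
-1.1 [ 3.00e-03 -1.93e-02 -1.00e-04  0.00e+00 -3.00e-04  3.00e-01]
```

View pics/x10.png

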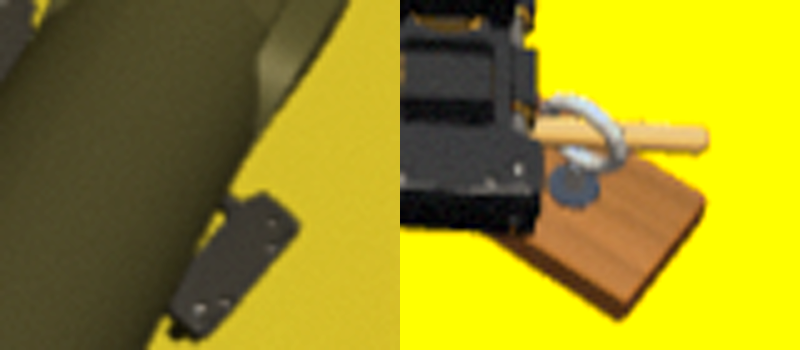

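Request:
carry_out(
  commands=[
    {"tx": 0.0001, "ty": -0.0033, "tz": 0, "rx": 0, "ry": 0, "rz": 0.05, "jaw": 0},
    {"tx": 0.0001, "ty": -0.0033, "tz": 0, "rx": 0, "ry": 0, "rz": 0.05, "jaw": 0},
  ],
)

```text
time: 12.8
position: [0.5425, -0.1779, 0.0453]
tool_rot: [2.859, -1.297, -0.002]
ft_force: [-3.0, -3.3, 0.1]
grip_width: 0.133
```

```bash
python3 look.py 11
```

```text
12.8 [ 0.5425159  -0.17793917  0.04529743] yaw -0.8514090204018172 w 0.13301829832215184 [-3.0276469  -3.30200308  0.11449649] [-0.73705507  0.83717153  0.34578082] [-0.52864216  0.46183735  0.97395145  1.87007337 -0.43816582  1.04423633
 -1.79755194]
```

Request:
carry_out(
  commands=[
    {"tx": 0.0001, "ty": -0.0033, "tz": 0, "rx": 0, "ry": 0, "rz": 0.05, "jaw": 0},
    {"tx": 0.0001, "ty": -0.0033, "tz": 0, "rx": 0, "ry": 0, "rz": 0.05, "jaw": 0},
  ],
)

```text
time: 13.05
position: [0.5434, -0.1771, 0.045]
tool_rot: [2.824, -1.367, -0.005]
ft_force: [-7.0, -5.4, 1.0]
grip_width: 0.131
```

```bash
bash crop.sh 12;python3 sw.py|head -3
```

```text
13.05 [ 0.54341106 -0.1770661   0.0450334 ] yaw -0.9014278504321143 w 0.13057199353588958 [-7.04183795 -5.42545485  0.98786335] [-1.1881985   1.546895    0.67528124] [-0.53694676  0.47070727  0.98371991  1.86687392 -0.44567748  1.04917577
 -1.84455513]
-1.0 [ 0.0004 -0.0099 -0.0006  0.0052  0.0007  0.1   ]
-1.1 [ 0.0014 -0.0164 -0.0006  0.0052  0.0004  0.2   ]
-1.2 [ 3.00e-03 -2.27e-02 -7.00e-04  5.20e-03  2.00e-04  3.00e-01]
```

View pics/x12.png

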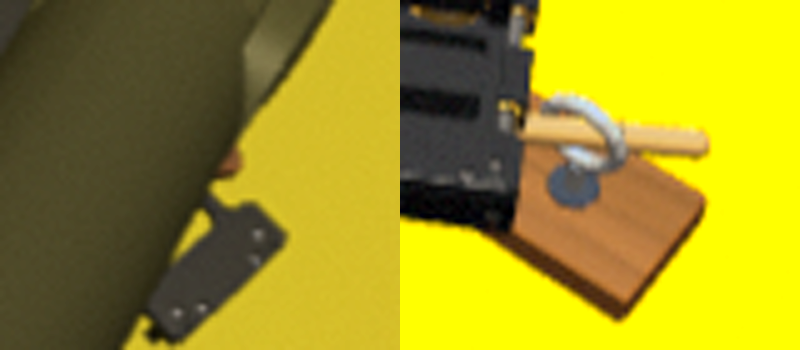

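```bash
python3 - <<'E'
from h import *
im=cv2.imread("pics/side_12.png");x0,y0,w,h,k=308,234,40,30,10
out=[]
for psi in (-.1,.05,.2,.35):
    c=cv2.resize(im[y0:y0+h,x0:x0+w],None,fx=k,fy=k,interpolation=cv2.INTER_CUBIC)
    for r in (.014,.022):
        p=(proj("side",ringpts((.5865,-.226,.064),psi,r))+.5-(x0,y0))*k
        cv2.polylines(c,[np.int32(p)],True,(0,0,255) if r<.02 else (0,255,0),1)
    out.append(c)
cv2.imwrite("pics/fit12.png",np.vstack([np.hstack(out[:2]),np.hstack(out[2:])]))
E
```

```text
(no output)
```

View pics/fit12.png

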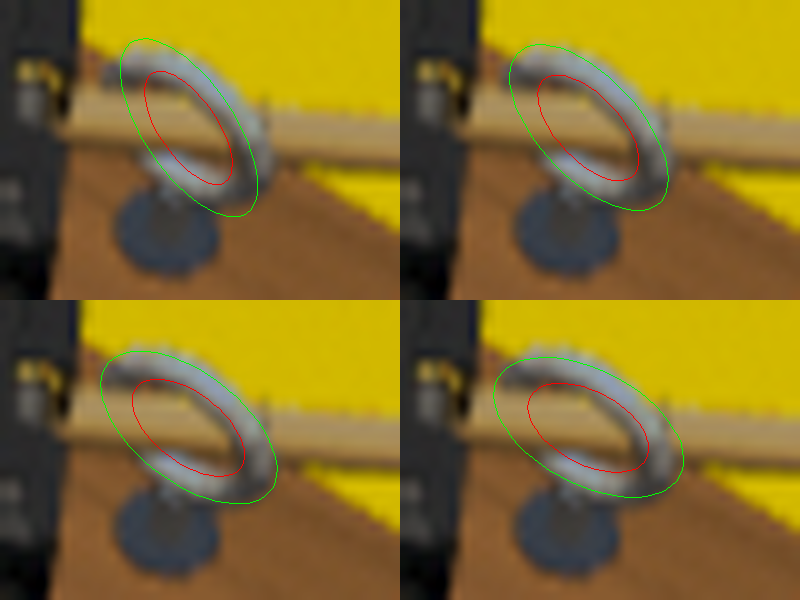

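Request:
carry_out(
  commands=[
    {"tx": 0.0001, "ty": -0.004, "tz": 0, "rx": 0, "ry": 0, "rz": 0.04, "jaw": 0},
    {"tx": 0.0001, "ty": -0.004, "tz": 0, "rx": 0, "ry": 0, "rz": 0.04, "jaw": 0},
    {"tx": 0.0001, "ty": -0.004, "tz": 0, "rx": 0, "ry": 0, "rz": 0.04, "jaw": 0},
  ],
)

```text
time: 13.52
position: [0.544, -0.1765, 0.0447]
tool_rot: [2.793, -1.422, -0.01]
ft_force: [-11.3, -8.4, 2.2]
grip_width: 0.129
```

```bash
bash crop.sh 13;python3 - <<'E'
from h import *
s=ctrl.get_state();st=(s["position"],Ro.from_rotvec(s["tool_rot"]).as_matrix())
c=np.array([.5865,-.226])
for p,d in((-.8,.065),(-.6,.065),(-.6,.1),(-.6,.15),(-.5,.15)):
    u=np.array([np.cos(p),np.sin(p)]);print(p,d,rel((*(c-d*u),.0456),p,st))
E
```

```text
13.525 [ 0.54404904 -0.17650943  0.04466343] yaw -0.9419471303260374 w 0.12946905480379056 [-11.32483463  -8.44661582   2.17453824] [-1.83219583  2.54272659  0.9399118 ] [-0.54287187  0.47954305  0.99114601  1.86299167 -0.45146785  1.05484054
 -1.88294621]
-0.8 0.065 [ 0.0006  0.004  -0.0009  0.0093  0.0026 -0.1419]
-0.6 0.065 [ 0.0037  0.0166 -0.0008  0.009   0.0036 -0.3419]
-0.6 0.1 [-0.0293  0.0283 -0.0006  0.009   0.0036 -0.3419]
-0.6 0.15 [-7.640e-02  4.510e-02 -3.000e-04  9.000e-03  3.600e-03 -3.419e-01]
-0.5 0.15 [-7.060e-02  5.890e-02 -2.000e-04  8.900e-03  4.000e-03 -4.419e-01]
```

View pics/x13.png

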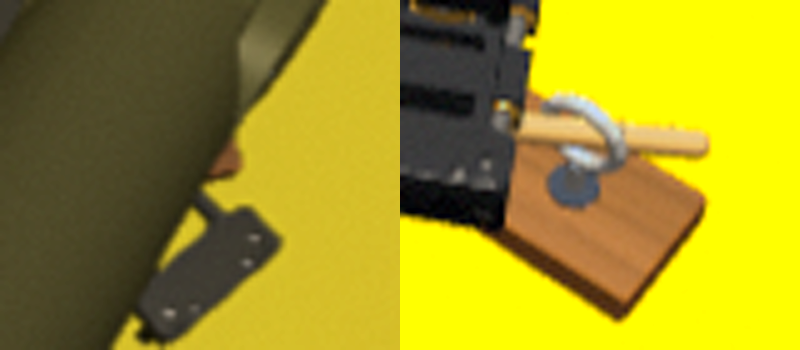

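```bash
python3 - <<'E'
from h import *
s=ctrl.get_state();st=(s["position"],Ro.from_rotvec(s["tool_rot"]).as_matrix())
c=np.array([.5865,-.226])
for p in (-.8,-.7,-.6,-.5,-.4,-.3,-.2):
    u=np.array([np.cos(p),np.sin(p)]);print(p,rel((*(c-.065*u),.0456),p,st))
E
```

```text
-0.8 [ 0.0006  0.004  -0.0009  0.0093  0.0026 -0.1419]
-0.7 [ 0.0018  0.0104 -0.0008  0.0092  0.0031 -0.2419]
-0.6 [ 0.0037  0.0166 -0.0008  0.009   0.0036 -0.3419]
-0.5 [ 0.0062  0.0226 -0.0007  0.0089  0.004  -0.4419]
-0.4 [ 0.0093  0.0283 -0.0007  0.0087  0.0045 -0.5419]
-0.3 [ 1.290e-02  3.370e-02 -6.000e-04  8.500e-03  4.900e-03 -6.419e-01]
-0.2 [ 1.700e-02  3.870e-02 -6.000e-04  8.300e-03  5.400e-03 -7.419e-01]
```

Request:
carry_out(
  commands=[
    {"tx": 0.0006, "ty": 0.008, "tz": 0, "rx": 0, "ry": 0, "rz": -0.14, "jaw": 0},
    {"tx": 0.0018, "ty": 0.015, "tz": 0, "rx": 0, "ry": 0, "rz": -0.24, "jaw": 0},
    {"tx": 0.0037, "ty": 0.0215, "tz": 0, "rx": 0, "ry": 0, "rz": -0.34, "jaw": 0},
    {"tx": 0.0062, "ty": 0.0275, "tz": 0, "rx": 0, "ry": 0, "rz": -0.44, "jaw": 0},
    {"tx": 0.0093, "ty": 0.033, "tz": 0, "rx": 0, "ry": 0, "rz": -0.54, "jaw": 0},
    {"tx": 0.0129, "ty": 0.0385, "tz": 0, "rx": 0, "ry": 0, "rz": -0.64, "jaw": 0},
    {"tx": 0.0129, "ty": 0.0385, "tz": 0, "rx": 0, "ry": 0, "rz": -0.64, "jaw": 0},
  ],
)

```text
time: 14.5
position: [0.5261, -0.2052, 0.0456]
tool_rot: [-3.104, 0.475, -0.001]
ft_force: [0.4, 0.9, -0.3]
grip_width: 0.13
```

```bash
python3 look.py 14 wrist side;python3 - <<'E'
from h import *
s=ctrl.get_state();st=(s["position"],Ro.from_rotvec(s["tool_rot"]).as_matrix())
c=np.array([.5865,-.226])
for p,d in ((-.3,.065),(-.2,.065),(-.2,.15),(-.3,.15)):
    u=np.array([np.cos(p),np.sin(p)]);print(p,rel((*(c-d*u),.0456),p,st))
E
```

```text
14.5 [ 0.52610458 -0.20521061  0.04564234] yaw -0.3036236681989559 w 0.12989453245121668 [ 0.41283451  0.9214915  -0.29434926] [-0.04002358  0.17466931 -0.01178767] [-0.40003191  0.39984376  0.86528625  1.88492885 -0.35745992  1.01826513
 -1.25652214]
-0.3 [-0.0011  0.0026 -0.0001 -0.0012 -0.0003 -0.0036]
-0.2 [-8.000e-04  9.000e-03 -1.000e-04 -1.200e-03 -4.000e-04 -1.036e-01]
-0.2 [-8.530e-02  1.780e-02 -1.000e-04 -1.200e-03 -4.000e-04 -1.036e-01]
-0.3 [-0.0861  0.0029 -0.0001 -0.0012 -0.0003 -0.0036]
```

View pics/wrist_14.png

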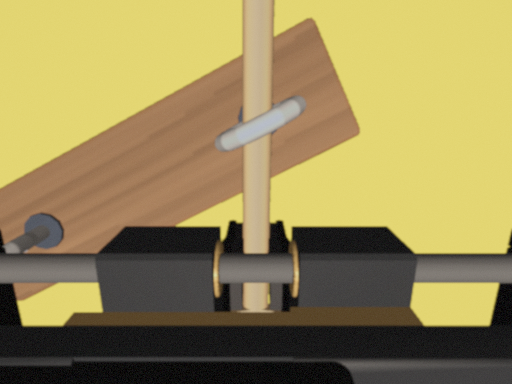

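View pics/side_14.png

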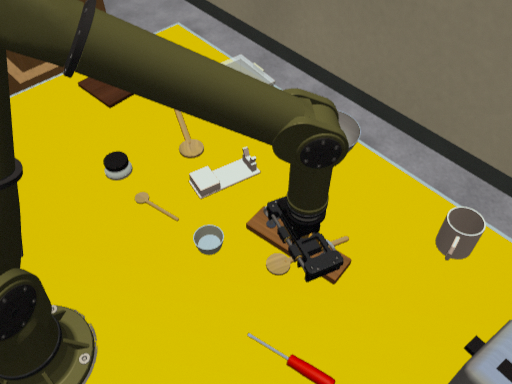

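Request:
carry_out(
  commands=[
    {"tx": -0.015, "ty": 0.0026, "tz": 0, "rx": 0, "ry": 0, "rz": 0, "jaw": 0},
    {"tx": -0.035, "ty": 0.0028, "tz": 0, "rx": 0, "ry": 0, "rz": 0, "jaw": 0},
    {"tx": -0.06, "ty": 0.0028, "tz": 0, "rx": 0, "ry": 0, "rz": 0, "jaw": 0},
    {"tx": -0.085, "ty": 0.0029, "tz": 0, "rx": 0, "ry": 0, "rz": 0, "jaw": 0},
    {"tx": -0.093, "ty": 0.0029, "tz": 0, "rx": 0, "ry": 0, "rz": 0, "jaw": 0},
    {"tx": -0.093, "ty": 0.0029, "tz": -0.01, "rx": 0, "ry": 0, "rz": 0, "jaw": 0},
    {"tx": -0.093, "ty": 0.0029, "tz": -0.04, "rx": 0, "ry": 0, "rz": 0, "jaw": 0},
    {"tx": -0.093, "ty": 0.0029, "tz": -0.08, "rx": 0, "ry": 0, "rz": 0, "jaw": 0},
    {"tx": -0.093, "ty": 0.0029, "tz": -0.1, "rx": 0, "ry": 0, "rz": 0, "jaw": 0},
    {"tx": -0.093, "ty": 0.0029, "tz": -0.1, "rx": 0, "ry": 0, "rz": 0, "jaw": 0},
  ],
)

```text
time: 15.85
position: [0.4386, -0.181, 0.1477]
tool_rot: [-3.105, 0.473, -0.008]
ft_force: [0.0, 0.6, -0.4]
grip_width: 0.133
```

```bash
python3 look.py 15 side top;python3 - <<'E'
from h import *
print(rel((.5858,.126,.125),-.19))
E
```

```text
15.85 [ 0.4385771  -0.18100025  0.1476557 ] yaw -0.3022053828859979 w 0.13270993681313303 [ 0.00735197  0.64136005 -0.43126123] [0.00025308 0.18295862 0.02532918] [-0.6412862  -0.05182281  0.96868773  2.00069696  0.04481454  1.16558102
 -1.56368882]
[ 5.130e-02 -3.370e-01  2.030e-02  1.000e-04 -3.000e-04 -1.123e-01]
```

View pics/top_15.png

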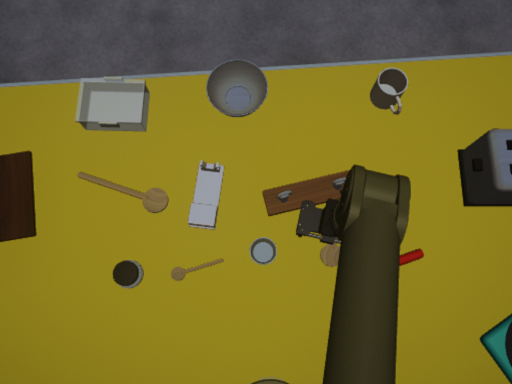

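View pics/side_15.png

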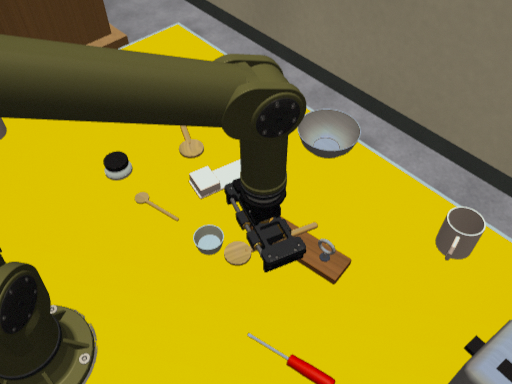

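Request:
carry_out(
  commands=[
    {"tx": 0.003, "ty": -0.02, "tz": 0, "rx": 0, "ry": 0, "rz": -0.01, "jaw": 0},
    {"tx": 0.01, "ty": -0.06, "tz": 0.0, "rx": 0, "ry": 0, "rz": -0.02, "jaw": 0},
    {"tx": 0.016, "ty": -0.105, "tz": 0.0, "rx": 0, "ry": 0, "rz": -0.035, "jaw": 0},
    {"tx": 0.023, "ty": -0.15, "tz": 0.0, "rx": 0, "ry": 0, "rz": -0.05, "jaw": 0},
    {"tx": 0.03, "ty": -0.195, "tz": 0.005, "rx": 0, "ry": 0, "rz": -0.065, "jaw": 0},
    {"tx": 0.037, "ty": -0.24, "tz": 0.01, "rx": 0, "ry": 0, "rz": -0.08, "jaw": 0},
    {"tx": 0.044, "ty": -0.285, "tz": 0.015, "rx": 0, "ry": 0, "rz": -0.095, "jaw": 0},
    {"tx": 0.049, "ty": -0.32, "tz": 0.02, "rx": 0, "ry": 0, "rz": -0.107, "jaw": 0},
    {"tx": 0.0513, "ty": -0.337, "tz": 0.02, "rx": 0, "ry": 0, "rz": -0.1125, "jaw": 0},
    {"tx": 0.0513, "ty": -0.337, "tz": 0.02, "rx": 0, "ry": 0, "rz": -0.1125, "jaw": 0},
    {"tx": 0.0513, "ty": -0.337, "tz": 0.02, "rx": 0, "ry": 0, "rz": -0.1125, "jaw": 0},
  ],
)

```text
time: 17.32
position: [0.5852, 0.1241, 0.1255]
tool_rot: [3.126, -0.301, -0.001]
ft_force: [-0.4, -1.2, -1.1]
grip_width: 0.131
```

```bash
python3 look.py 16 wrist top;python3 - <<'E'
from h import *
print(rel((.5858,.126,.0216),-.19))
E
```

```text
17.325 [0.58520464 0.12410424 0.12545614] yaw -0.19202052901611247 w 0.1313539849299272 [-0.36630441 -1.17454168 -1.08931152] [-0.0439554   0.11072144 -0.04710019] [-0.85295986  0.33225909  0.72295715  1.7279432  -0.23565138  1.17115357
 -1.82733857]
[ 1.000e-04 -1.900e-03  1.042e-01 -2.000e-04 -1.000e-04 -2.500e-03]
```

View pics/wrist_16.png

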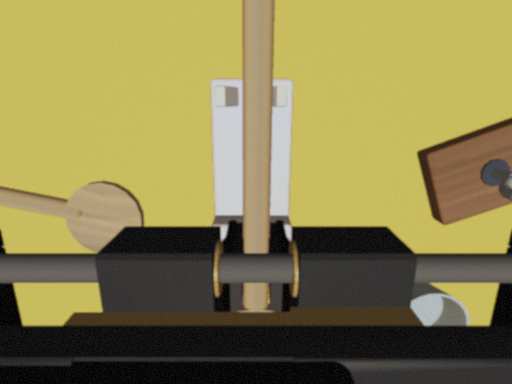

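View pics/top_16.png

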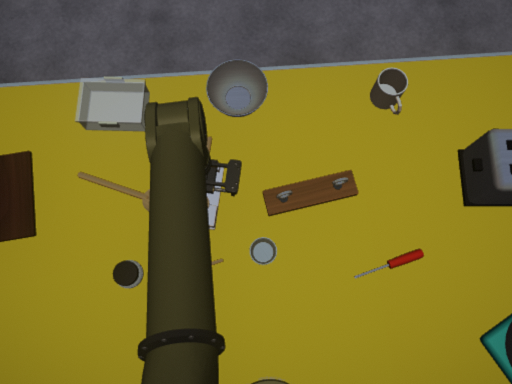

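Request:
carry_out(
  commands=[
    {"tx": 0.0003, "ty": -0.0019, "tz": 0.02, "rx": 0, "ry": 0, "rz": 0, "jaw": 0},
    {"tx": 0.0003, "ty": -0.0019, "tz": 0.05, "rx": 0, "ry": 0, "rz": 0, "jaw": 0},
    {"tx": 0.0003, "ty": -0.0019, "tz": 0.06, "rx": 0, "ry": 0, "rz": 0, "jaw": 0},
    {"tx": 0.0003, "ty": -0.0019, "tz": 0.06, "rx": 0, "ry": 0, "rz": 0, "jaw": 0},
    {"tx": 0.0003, "ty": -0.0019, "tz": 0.06, "rx": 0, "ry": 0, "rz": 0, "jaw": 0},
  ],
)

```text
time: 18.05
position: [0.587, 0.1278, 0.0663]
tool_rot: [-3.127, 0.298, -0.002]
ft_force: [-0.8, -0.3, -0.7]
grip_width: 0.132
```

```bash
python3 look.py 17 wrist side;python3 - <<'E'
from h import *
print(rel((.5858,.126,.0218),-.19))
a=cv2.imread("pics/side_17.png")[130:210,170:280]
cv2.imwrite("pics/x17.png",cv2.resize(a,None,fx=6,fy=6,interpolation=cv2.INTER_CUBIC))
E
```

```text
18.05 [0.58695805 0.12780309 0.0663279 ] yaw -0.18999037407874422 w 0.13150348250282515 [-0.8238536  -0.25349973 -0.65297314] [ 0.06392062  0.15723425 -0.02351415] [-0.82789548  0.40239938  0.69475472  1.77657637 -0.29073678  1.06572795
 -1.79114647]
[-0.0009  0.0022  0.0447 -0.001  -0.0016  0.0002]
```

View pics/wrist_17.png

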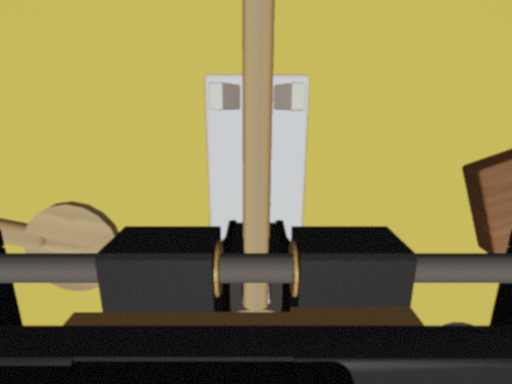

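View pics/x17.png

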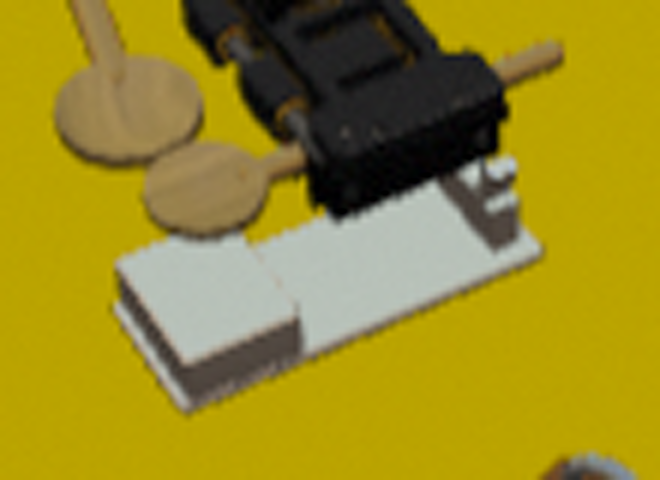

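Request:
carry_out(
  commands=[
    {"tx": -0.0005, "ty": 0.001, "tz": 0.015, "rx": 0, "ry": 0, "rz": 0, "jaw": 0},
    {"tx": -0.0005, "ty": 0.001, "tz": 0.03, "rx": 0, "ry": 0, "rz": 0, "jaw": 0},
    {"tx": -0.0005, "ty": 0.001, "tz": 0.038, "rx": 0, "ry": 0, "rz": 0, "jaw": 0},
    {"tx": -0.0005, "ty": 0.001, "tz": 0.042, "rx": 0, "ry": 0, "rz": 0, "jaw": 0},
    {"tx": -0.0005, "ty": 0.001, "tz": 0.044, "rx": 0, "ry": 0, "rz": 0, "jaw": 0},
    {"tx": -0.0005, "ty": 0.001, "tz": 0.044, "rx": 0, "ry": 0, "rz": 0, "jaw": 0},
  ],
)

```text
time: 18.9
position: [0.5859, 0.127, 0.0218]
tool_rot: [-3.127, 0.298, -0.001]
ft_force: [0.8, -0.7, -0.4]
grip_width: 0.13
```

```bash
python3 look.py 18 side;python3 - <<'E'
from h import *
print(rel((.5858,.126,.0216),-.19))
a=cv2.imread("pics/side_18.png")[130:210,170:280]
cv2.imwrite("pics/x18.png",cv2.resize(a,None,fx=6,fy=6,interpolation=cv2.INTER_CUBIC))
E
```

```text
18.9 [0.58590349 0.12697186 0.02180633] yaw -0.18981187777363603 w 0.13034432648866273 [ 0.80390412 -0.67765118 -0.39626933] [-0.04010728  0.13863529  0.02107135] [-0.80327879  0.45775531  0.66884725  1.80917483 -0.3342797   0.98913724
 -1.75883263]
[ 0.      0.001   0.0002 -0.0005 -0.001   0.0003]
```

View pics/x18.png

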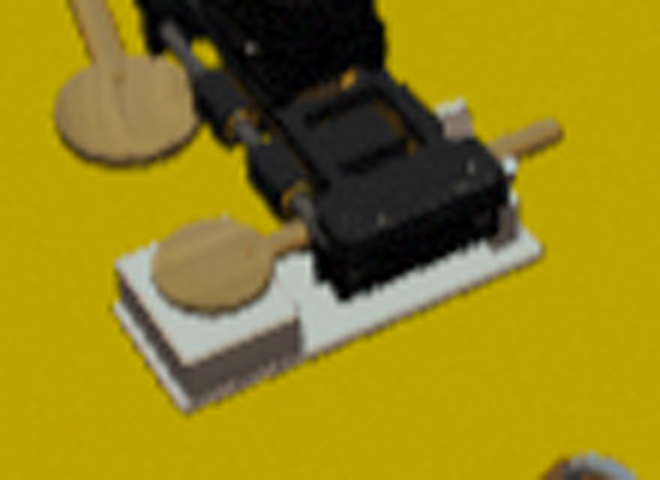

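Request:
carry_out(
  commands=[
    {"tx": 0, "ty": 0.0005, "tz": 0.0002, "rx": 0, "ry": 0, "rz": 0, "jaw": 0.2},
    {"tx": 0, "ty": 0.0005, "tz": 0.0002, "rx": 0, "ry": 0, "rz": 0, "jaw": 0.35},
    {"tx": 0, "ty": 0.0005, "tz": 0.0002, "rx": 0, "ry": 0, "rz": 0, "jaw": 0.5},
    {"tx": 0, "ty": 0.0005, "tz": 0.0002, "rx": 0, "ry": 0, "rz": 0, "jaw": 0.6},
    {"tx": 0, "ty": 0.0005, "tz": 0.0002, "rx": 0, "ry": 0, "rz": 0, "jaw": 0.6},
    {"tx": 0, "ty": 0.0005, "tz": 0.0002, "rx": 0, "ry": 0, "rz": 0, "jaw": 0.6},
    {"tx": 0, "ty": 0.0005, "tz": -0.02, "rx": 0, "ry": 0, "rz": 0, "jaw": 0.6},
    {"tx": 0, "ty": 0.0005, "tz": -0.06, "rx": 0, "ry": 0, "rz": 0, "jaw": 0.6},
    {"tx": 0, "ty": 0.0005, "tz": -0.11, "rx": 0, "ry": 0, "rz": 0, "jaw": 0.6},
    {"tx": 0, "ty": -0.05, "tz": -0.15, "rx": 0, "ry": 0, "rz": 0, "jaw": 0.6},
    {"tx": 0, "ty": -0.11, "tz": -0.17, "rx": 0, "ry": 0, "rz": 0, "jaw": 0.6},
    {"tx": 0, "ty": -0.17, "tz": -0.18, "rx": 0, "ry": 0, "rz": 0, "jaw": 0.6},
  ],
)

```text
time: 20.45
position: [0.6187, 0.2946, 0.2056]
tool_rot: [-3.124, 0.299, -0.006]
ft_force: [1.6, -0.8, 0.5]
grip_width: 0.601
```

Request:
carry_out(
  commands=[
    {"tx": 0, "ty": -0.06, "tz": 0, "rx": 0, "ry": 0, "rz": 0, "jaw": 0.6},
    {"tx": 0, "ty": -0.12, "tz": 0, "rx": 0, "ry": 0, "rz": 0, "jaw": 0.6},
    {"tx": 0, "ty": -0.12, "tz": 0, "rx": 0, "ry": 0, "rz": 0, "jaw": 0.6},
    {"tx": 0, "ty": -0.12, "tz": 0, "rx": 0, "ry": 0, "rz": 0, "jaw": 0.6},
  ],
)

```text
time: 20.95
position: [0.6403, 0.4102, 0.2021]
tool_rot: [3.126, -0.298, 0.002]
ft_force: [0.0, -0.8, 0.3]
grip_width: 0.597
```

```bash
python3 look.py 19 side top;python3 - <<'E'
from h import *
a=cv2.imread("pics/side_19.png")[140:200,180:270]
b=cv2.imread("pics/top_19.png")[165:220,255:365];c=cv2.imread("pics/top_19.png")[145:235,180:240]
cv2.imwrite("pics/x19a.png",cv2.convertScaleAbs(cv2.resize(a,None,fx=8,fy=8,interpolation=cv2.INTER_CUBIC),alpha=1.3))
cv2.imwrite("pics/x19b.png",cv2.convertScaleAbs(np.hstack([cv2.resize(b,(660,330),interpolation=2)]),alpha=1.5))
E
```

```text
20.95 [0.64033475 0.41024697 0.20214416] yaw -0.18984568098403218 w 0.5969717397649738 [ 0.04698213 -0.77820866  0.25339059] [-0.0948659   0.14659138  0.02039909] [-0.97618538  0.62923668  0.62464189  1.163373   -0.35227719  1.45199628
 -2.16574037]
```

View pics/x19a.png

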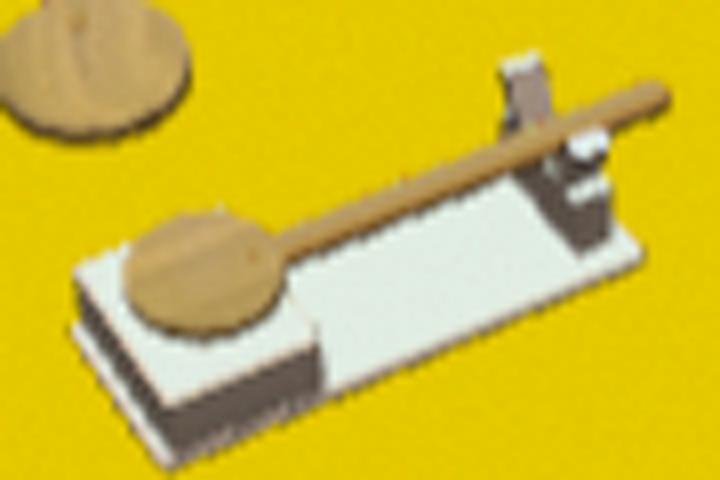

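View pics/x19b.png

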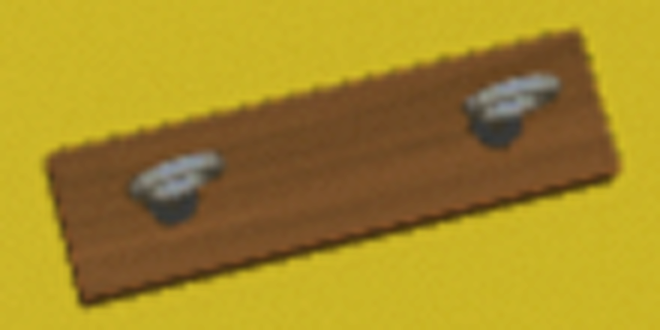

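View pics/top_19.png

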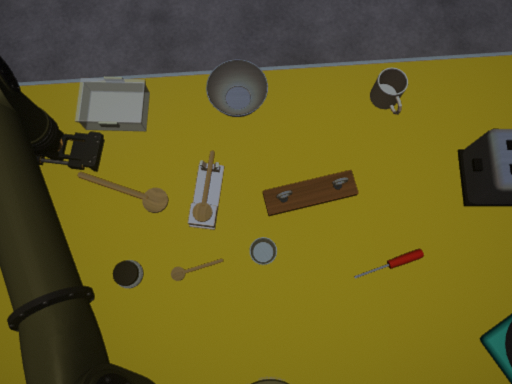

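Spoon is back in its original pose (bowl on the pad, handle in the fork), both rings lie alike along the board, and the bystanders sit at the same pixels as at the start.

```bash
python3 -c "
from bench import ctrl
print(ctrl.close_job())"
```

```text
the job is handed in; nothing more can be done
None
```

I screwed the loose eye (the one at the right-hand, -y end of the board) home with the spoon, laid the spoon back on its rest, and handed the job in at about 21 s. No verdict was reported.

- **Turning:** I slid the handle through the loop and swept it clockwise. Resistance stayed within sensor noise until the tool yaw reached about -0.82 rad. It then climbed to 14 N at 65 mm, and in the camera views the ring did not move further, so I took that as the stop. The fingers stayed about 65 mm from the eye.
- **Eye:** in the last top view its ring lies nearly along the board, like the finished eye. I judged this from the pictures and the felt stop, because the joint angle itself cannot be read.
- **Spoon:** it was released within about 1 mm of where it was picked up. The side picture shows the bowl on the pad and the handle in the fork, as at the start.
- **Surroundings:** the cup, jar and screwdriver sit at the same image positions as in the first picture. The arm ended clear of everything.

One call was refused as invalid before it moved anything, apparently because its rows left out some values. No check failed or disagreed.

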